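# Assemble the lens and filter in an optical holder and lock the retaining ring

## Task

Assemble the light-sensor optics in the split holder: put the white-mounted lens in first, flat on the bottom, then the green filter flat on top of it. Then lower the brass retaining ring onto the filter with its two lugs in the holder's open slots, and turn it clockwise (seen from above) to its stop so that its lugs lock under the lips and hold the stack. Let go of everything, and leave the other things on the bench where they are.

Things in the scene. Friction and masses are not known exactly. Their poses are not given: they have to be found in the camera images.
- holder: Fixed optical holder: split aluminium barrel on a dark foot plate 110 (x) x 96 (y) x 8 mm. Origin at the centre of the foot's underside, z up on the barrel axis. Two curved walls face each other across local x, each spanning 48 deg either side of local +x and -x; inner radius 26 mm, outer 38 mm, tops at z = 58 mm with a short red line on each where the lugs end up.
- seat (a point): Centre of the round seat (46 mm wide) at the bottom of the barrel, z = 16 mm above the holder's underside, 8 mm above the foot plate. The lens lies on it.
- slot (a point): Middle of the open slot on the holder's local +y side, at the height of the wall tops (58 mm); an equal slot is on the -y side. Each is 84 deg wide about local y and open from above down to the foot plate, so fingers holding a round part across local y pass down in the two slots, and the ring's lugs drop in there.
- lip (a point): On a wall's middle, underside of its lip (z = 52.5 mm, 54.5 mm near the entry; lip inner radius 26 mm). Below it a groove of radius 33 mm from z = 42 mm up. The grooves take the lugs only by a clockwise turn seen from above and end in a solid stop: from ring y parallel to holder y, about 78 deg (1.35 rad) clockwise. Counterclockwise is blocked.
- lens: Loose lens in a white round mount with pale blue glass, diameter 48 mm, 14 mm thick, lying flat; origin at the centre of its underside, z up. 60 g or so. In the holder its underside is at holder z = 16 mm.
- filter: Loose filter in a green round mount with dark green glass, diameter 48 mm, 14 mm thick, lying flat; origin at the centre of its underside, z up. 60 g or so. On top of the lens its underside is at holder z = 30 mm.
- ring: Loose brass retaining ring, bar up; origin at the centre of its underside, z up. Body 48 mm across, 10 mm high. Two lugs on local +y and -y: 16 mm wide, 6 mm high, out to radius 31 mm, red line on each. On two posts a straight grip bar along local x, 46 mm long, 12 mm thick (y), 24 to 38 mm above the underside. A half turn looks the same. 90 g. On the filter its underside is at holder z = 44 mm.
- bottle: Bystander: white reagent bottle with a yellow cap, 60 mm diameter, 118 mm high, loose, upright; origin at the centre of its underside.
- timer: Bystander: small white timer with three buttons, 62 x 62 x 22 mm, loose; origin at the centre of its underside.
- pliers: Bystander: blue-handled pliers, 65 x 165 x 16 mm, loose, lying flat; origin at the centre of its underside.
- vial: Bystander: sample vial with a white cap, 25 mm diameter, 65 mm high, loose, upright; origin at the centre of its underside.
- marker: Bystander: white marker pen with a black cap, 131 mm long, 14 mm thick, loose, lying; origin at the centre of its underside.
- screwdriver: Bystander: red-handled screwdriver, 200 mm long, 27 mm thick, loose, lying; origin at the centre of its underside.
Not all that is in view belongs to the job. What is shaped like the lens but red is not meant.

How it is judged (in metres and radians):
On the way, in this order (a step that is already met when the one before it is completed fails the run):
1. the lens lies flat on the holder's seat (horizontal distance between lens and holder below 0.005 m and z of lens in the frame of holder between 0.013 and 0.019 m and angle between lens's own z axis and vertical below 0.12 rad and linear speed of lens below 0.02 m/s), for 0.2 s.
2. the filter lies flat on the lens in the holder (all of step 1 and horizontal distance between filter and holder below 0.005 m and z of filter in the frame of holder between 0.027 and 0.033 m and angle between filter's own z axis and vertical below 0.12 rad and linear speed of filter below 0.02 m/s), for 0.2 s.
3. the ring lies in the holder on the filter, lugs in the slots, not yet turned (horizontal distance between ring and holder below 0.005 m and z of ring in the frame of holder between 0.041 and 0.047 m and angle between ring's own z axis and vertical below 0.12 rad and angle between the y axis of ring and the y axis of holder, either way round below 0.5 rad), for 0.1 s.
At the end, for the whole second after the job is handed in: Lens, filter and ring stacked in the holder at rest, undersides 16, 30 and 44 mm (each within 3 mm) above its underside, within 5 mm of its axis, level within 0.12 rad; the ring turned at least 1.05 rad (60 deg) clockwise from the slots, lugs under the lips (all of step 2 and horizontal distance between ring and holder below 0.005 m and z of ring in the frame of holder between 0.041 and 0.047 m and angle between ring's own z axis and vertical below 0.12 rad and angle between the y axis of ring and the y axis of holder, either way round above 1.05 rad and linear speed of ring below 0.02 m/s); the robot touches nothing.
It fails at once if the bottle, timer, pliers, vial, marker or screwdriver is moved more than 30 mm (distance of any of bottle, timer, pliers, vial, marker, screwdriver from where it was at the start of the episode above 0.03 m).
It also fails if it takes over 72 s, if anything falls off the work surface, if the arm or the gripper's body presses on something with over 40 N, if the wrist force passes 120 N, or if a joint passes its speed limit or range.

## Robot

A 6-joint arm with a two-finger parallel gripper is mounted at the origin on a cart in front of the work surface, level with it; the furniture and walls round the work are solid. World frame = base frame: x ahead of the robot, y to its left, z up, the work surface at z = 0. Lengths are in mm, angles in rad, forces in N, time in s.
With the tool pointing down it reaches from about 350 to 975 mm from the base axis. Payload 7.1 kg.
Tool frame: the origin (TCP) lies between the finger pads; the fingertips stand 8 mm ahead of it and the grasp point (between the pads) lies 11 mm behind it (ctrl.tips_ahead is the distance from the TCP to the fingertips, in mm); y points along the fingers, z is the direction in which the jaws open and shut, and the axes are right-handed (so a half turn about y gives the same grasp; the last joint's range is limited). The gripper opens to 88 mm and grips with 3 to 60 N. Pads are 20 mm wide; open, the fingers measure 115 mm over their backs; the gripper's body (75 mm by 178 mm) begins 61 mm behind the grasp point.
Start: joints at [1.302, 0.423, 1.63, -0, 1.089, -0.019], TCP at [154.475, 605.592, 205.175] pointing down, gripper open.
Joint ranges: [-3, 3], [-0.9, 2.11], [0.09, 2.58], [-1.31, 4.45], [0.11, 2.69], [-2.54, 2.54]. Speed limits (rad/s): [2.39, 2.39, 3.01, 3.14, 3.14, 3.14].

## Interface

Orientations are given as a rotation vector (axis times angle).
In Python, from workcell import ctrl gives the robot as it stands.
- The arm moves only by the shell command python3 -m creep 'ROWS'. ROWS is JSON, a list of rows, each an object of numbers: "tx", "ty", "tz": the shift along the world's x, y, z in mm; "rx", "ry", "rz": the turn, a rotation vector about the world's x, y, z in rad; "fingers": the closure in counts, from 0 (fully open) to 255 (shut). A call has 1 to 10 rows; each row is the pose to reach, as a shift and turn from the pose commanded when the call began; what a row does not reach only later rows make up. A row lasts 1/8 s, in which the tool goes at most 62.5 mm and 10.7 degrees, less where a joint would pass 70% of its speed; a pose out of reach is approached as far as the arm can. A call with a gripper value outside its range is refused whole. The fingers move at their own pace and stop on an object; the grip force is fixed at half the most. Time passes only in rows, so rows that repeat a pose let the fingers close. It gives the time, the measured TCP pose, the force and the opening at its end, in the units of the state.
- ctrl.get_obs(): the state, without advancing time (a new reading comes with each control period).
- ctrl.get_image(name): name is "side" or "top" or "wrist"; returns a dict with "pixels" (480x640x3 uint8, blue, green, red), "intrinsics" (3x3 intrinsics, pixels), "rvec" (rotation vector, rad) and "tvec" (3), from world to camera coordinates, as OpenCV has them. Camera axes: x right, y down, z forward; pixel columns grow to the right and rows downward; lengths in mm; the calibration is good to about 2 mm. The wrist camera is an equidistant fisheye: a pixel r from the principal point sees the ray r / f radians off the axis. A picture is of the moment at which its call begins. There is no depth.
- ctrl.close_job(): hands the job in, once; it reports no verdict.
The state is a dict: "t": time; "qpos": joint angles; "qvel": joint speeds; "joint_torque": joint torques, N m; "ee_pos": TCP position; "orientation": TCP orientation; "ft_force": force on the tool from outside, world axes, zero at the start; "moment": the same for the moment, N m; "width": finger opening in mm.
Only numpy, scipy, OpenCV 4.12 (cv2) and the standard library are available. Lean on these libraries where they do the work, as an engineer would, in place of code of your own. Each camera call takes 0.05 s, during which the arm holds its last target.

## Working session

There is one attempt and no reset: what is moved stays moved. The work goes in short steps, Python scripts to look and compute and a shell command to move; the robot and the scene stay as the last step left them, time stands still between calls to the robot, and variables do not carry over. Pictures are saved under pics/ and viewed, and the job is handed in when it is done.

```bash
mkdir -p pics; ls
python3 - <<'E'
from workcell import ctrl
import cv2,numpy as np
print(ctrl.get_obs())
for n in ["side","top","wrist"]:
    d=ctrl.get_image(n); cv2.imwrite(f"pics/{n}0.png",np.array(d["pixels"])); print(n,d["intrinsics"],d["rvec"],d["tvec"])
print(ctrl.get_obs()["t"], ctrl.tips_ahead)
E
```

```text
pics
{'t': 0.0, 'qpos': array([ 1.30198038e+00,  4.23826387e-01,  1.63066350e+00, -1.88473297e-06,
        1.08860782e+00, -1.90219881e-02]), 'qvel': array([ 1.06698559e-03,  2.49158994e-04, -4.59967971e-04, -1.65725410e-03,
       -9.67938935e-05, -6.66218551e-04]), 'joint_torque': array([-1.77320930e-03, -5.44608557e+01, -2.73671275e+01,  6.44287001e-02,
        2.24957726e-02, -1.49033553e-04]), 'ee_pos': array([154.33992818, 605.05428042, 204.42115434]), 'orientation': array([-1.56337784,  0.19630355, -0.19596629]), 'ft_force': array([0.59294383, 0.60468914, 0.23658986]), 'moment': array([ 0.0265621 , -0.03153982,  0.01622848]), 'width': 87.77497954793279}
side [[618.64443301   0.         317.68894525]
 [  0.         618.64443301 240.89852077]
 [  0.           0.           1.        ]] [ 0.48087968 -2.41106162  1.59474514] [ 583.69000393  112.56959134 1512.51993105]
top [[563.25812428   0.         313.21616997]
 [  0.         563.25812428 235.59122298]
 [  0.           0.           1.        ]] [ 2.13332637 -2.1311741   0.20626264] [  75.62633924  559.77113299 1171.69831133]
wrist [[371.64829954   0.         318.19711136]
 [  0.         371.64829954 240.25852351]
 [  0.           0.           1.        ]] [-2.30312531 -1.78873671 -0.24472752] [-625.54568525  -32.98238687  388.97297817]
0.15 8.0
```

View pics/top0.png

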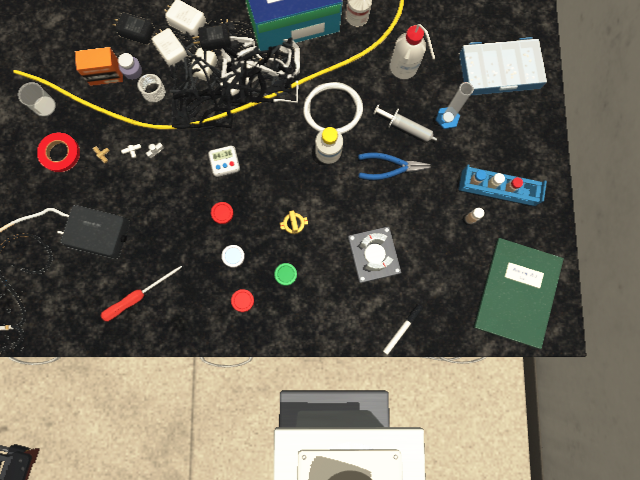

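View pics/side0.png

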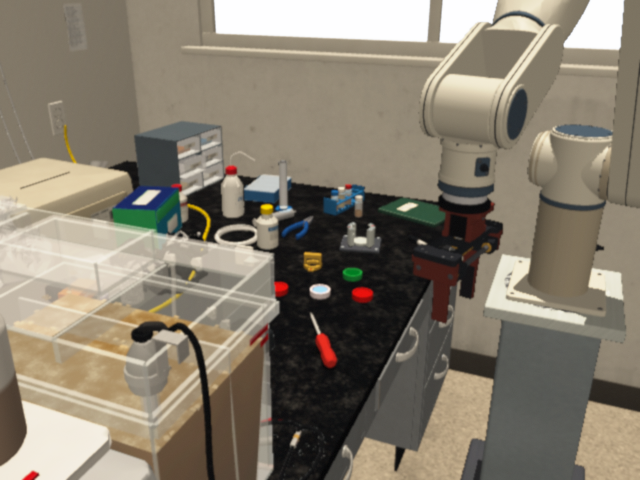

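View pics/wrist0.png

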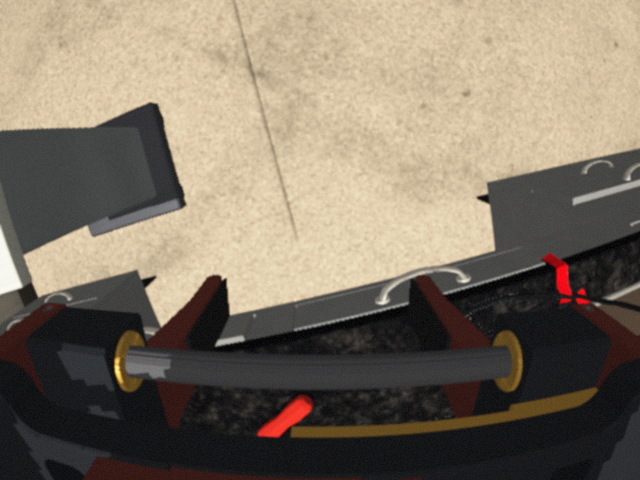

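```bash
cat > h.py <<'E'
import cv2,numpy as np
from workcell import ctrl
def cam(n):
    d=ctrl.get_image(n); return d,np.array(d["pixels"])
def proj(d,P):
    p,_=cv2.projectPoints(np.float64(P).reshape(-1,1,3),np.array(d["rvec"]),np.array(d["tvec"]),np.array(d["intrinsics"]),None); return p.reshape(-1,2)
def ray(d,uv,fish=False):
    K=np.array(d["intrinsics"]);R=cv2.Rodrigues(np.array(d["rvec"],float))[0];t=np.array(d["tvec"],float)
    uv=np.float64(uv).reshape(-1,2)
    x=(uv[:,0]-K[0,2])/K[0,0];y=(uv[:,1]-K[1,2])/K[1,1]
    if fish:
        r=np.hypot(x,y)+1e-12; v=np.c_[x/r*np.sin(r),y/r*np.sin(r),np.cos(r)]
    else: v=np.c_[x,y,np.ones_like(x)]
    return -R.T@t, v@R
def toplane(d,uv,z,fish=False):
    c,v=ray(d,uv,fish); return c+v*((z-c[2])/v[:,2])[:,None]
E
python3 - <<'E'
from h import *
d,im=cam("top")
print("cam centre",ray(d,[[0,0]])[0])
hsv=cv2.cvtColor(im,cv2.COLOR_BGR2HSV)
def blobs(m,a0,a1,roi=None):
    n,l,s,c=cv2.connectedComponentsWithStats(m.astype(np.uint8))
    return [(s[i],c[i]) for i in range(1,n) if a0<s[i][4]<a1]
H,S,V=cv2.split(hsv)
r=np.zeros_like(H);r[180:350,80:500]=1
for nm,m in dict(green=(H>50)&(H<75)&(S>120)&(V>90),white=(V>170)&(S<60),brass=(H>18)&(H<32)&(S>110)&(V>110),red=((H<6)|(H>174))&(S>150)&(V>120)).items():
    for s,c in blobs((m&(r>0)),25,3000): print(nm,s,c.round(1),toplane(d,[c],14)[0].round(1))
def crop(n,x,y,w,h,k):
    cv2.imwrite(n,cv2.resize(im[y:y+h,x:x+w],None,fx=k,fy=k,interpolation=cv2.INTER_CUBIC))
crop("pics/hold0.png",335,215,80,80,7)
crop("pics/stuff0.png",200,190,130,130,5)
E
```

```text
cam centre [ 340.0316036    90.90206364 1252.22015663]
green [274 263  23  22 400] [285.2 273.8] [480.6 137.5  14. ]
white [473 208  11  10  90] [478.3 212.4] [ 620.3 -297.5   14. ]
white [362 233  32  36 644] [375.8 251.5] [530.6 -63.7  14. ]
white [222 245  22  22 388] [232.5 255.5] [521.2 254.6  14. ]
white [142 266  40  27 113] [161.  279.1] [468.5 410.   14. ]
white [385 321  26  29 197] [397.8 335.4] [ 346.6 -107.6   14. ]
brass [280 210  28  24 355] [293.5 222.3] [596.6 120.1  14. ]
red [211 202  22  22 388] [221.5 212.3] [619.1 281.8  14. ]
red [231 289  23  23 415] [242.1 300.1] [422.6 231.3  14. ]
red [101 290  43  31 502] [121.6 304.9] [412.  492.8  14. ]
```

View pics/hold0.png

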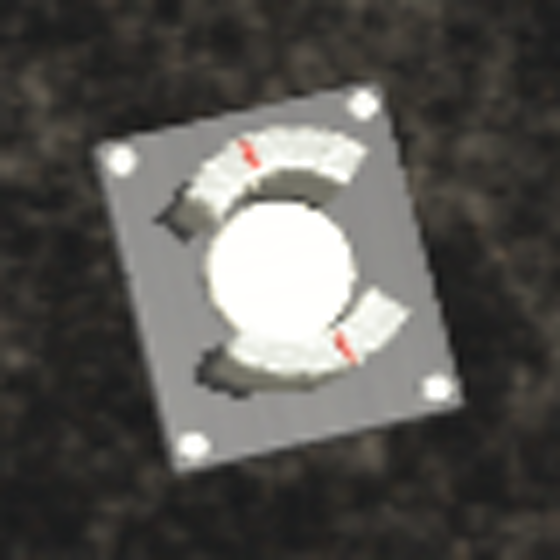

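View pics/stuff0.png

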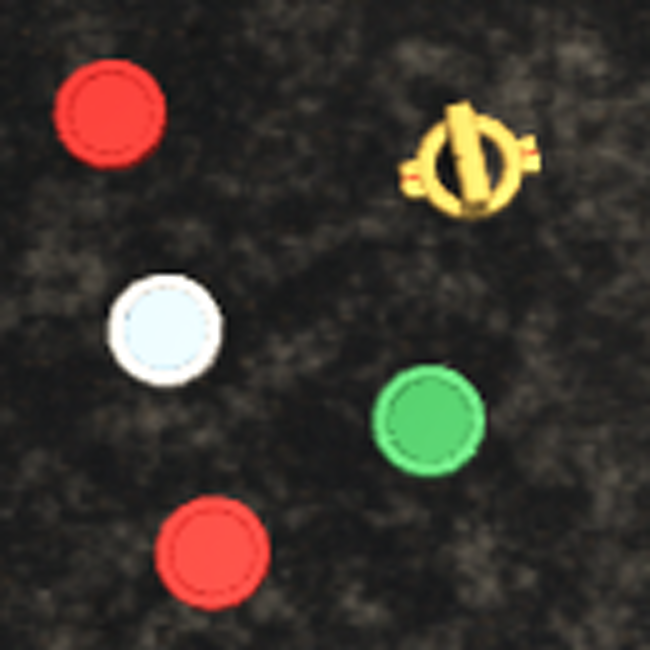

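Run:
```python
from h import *
d,im=cam("top")
sc=np.array([[120,160],[364,104],[437,388],[193,446]])/7+[335,215]-0.43
P=toplane(d,sc,9)[:,:2]; print(P.round(1)); c=P.mean(0); print("holder c",c, "sides",np.linalg.norm(P[0]-P[1]),np.linalg.norm(P[0]-P[3]))
# corners of foot
co=np.array([[97,148],[379,88],[463,400],[178,470]])/7+[335,215]-0.43
Q=toplane(d,co,8)[:,:2]; print("corner c",Q.mean(0),np.linalg.norm(Q[0]-Q[1]),np.linalg.norm(Q[2]-Q[3]),np.linalg.norm(Q[0]-Q[3]),np.linalg.norm(Q[1]-Q[2]))
v=(P[0]+P[1]-P[2]-P[3]); print("x axis deg",np.degrees(np.arctan2(v[1],v[0])))
v=(Q[0]+Q[1]-Q[2]-Q[3]); print("x axis deg corners",np.degrees(np.arctan2(v[1],v[0])))
red=np.array([[249,153],[345,348]])/7+[335,215]-0.43
R=toplane(d,red,58)[:,:2];v=R[0]-R[1];print("redlines mid",R.mean(0),np.degrees(np.arctan2(v[1],v[0])),np.linalg.norm(v))
s=np.array([[281,270]])/7+[335,215]-.43; print("seat",toplane(d,s,16))
L=np.array([[410,177],[528,155]])/5+[200,190]-.4
R=toplane(d,L,6)[:,:2];v=R[0]-R[1];print("ring lugs",R, R.mean(0),np.degrees(np.arctan2(v[1],v[0])))
b=np.array([[459,107],[478,205]])/5+[200,190]-.4
R=toplane(d,b,37)[:,:2];v=R[0]-R[1];print("ring bar",R.mean(0),np.degrees(np.arctan2(v[1],v[0])),np.linalg.norm(v))
# body annulus centre
print("ring body",toplane(d,np.array([[470,165]])/5+[200,190]-.4,10))
gray=cv2.cvtColor(im,cv2.COLOR_BGR2GRAY)
o=ctrl.get_obs();Rm=cv2.Rodrigues(o["orientation"])[0];print(Rm.round(3))
print(np.degrees(np.arctan2(Rm[1,2],Rm[0,2])), o["qpos"])
```

```text
[[ 563.2  -10.7]
 [ 581.7  -89.5]
 [ 489.9 -110.6]
 [ 471.3  -32.7]]
holder c [526.52724047 -60.88667363] sides 80.93526321852664 94.51494659308851
corner c [526.10729564 -61.23992667] 93.30665219858878 93.69168201090393 106.36883587677127 103.86554262312998
x axis deg 13.185083492427589
x axis deg corners 13.411179044727248
redlines mid [526.46163381 -60.67712396] 25.04367445344862 66.77140334609574
seat [[526.61120172 -60.85795423  16.        ]]
ring lugs [[591.91486924 146.963047  ]
 [602.18429671  93.76352708]] [597.04958297 120.36328704] 100.92576750441468
ring bar [595.21775449 119.91762224] 11.094100477814514 44.92368784600486
ring body [[596.68019528 119.84754658  10.        ]]
[[ 0.969 -0.     0.247]
 [-0.247 -0.001  0.969]
 [ 0.    -1.    -0.001]]
75.6887347393176 [ 1.30198699e+00  4.23487230e-01  1.63024479e+00 -2.96896394e-05
  1.08860044e+00 -1.90168653e-02]
```

```bash
python3 -m creep '[{"tx":45,"ty":-43,"rz":0.1},{"tx":90,"ty":-86,"rz":0.2},{"tx":134,"ty":-128,"rz":0.3},{"tx":178,"ty":-170,"rz":0.4},{"tx":222,"ty":-212,"rz":0.48},{"tx":266,"ty":-254,"rz":0.48},{"tx":310,"ty":-297,"rz":0.48},{"tx":350,"ty":-335,"rz":0.48},{"tx":366.7,"ty":-351,"rz":0.48},{"tx":366.7,"ty":-351,"rz":0.48}]'
```

```text
schema error: expected keys tx, ty, tz, rx, ry, rz, fingers
```

```bash
python3 -m creep '[{"tz":-20},{"tz":-50},{"tz":-80},{"tz":-80},{"tz":-80}]'
python3 - <<'E'
from h import *
d,im=cam("wrist"); cv2.imwrite("pics/w1.png",im)
o=ctrl.get_obs();Rm=cv2.Rodrigues(o["orientation"])[0];print(o["ee_pos"],Rm.round(4),o["ft_force"],o["qpos"],np.degrees(np.arctan2(Rm[1,2],Rm[0,2])))
print("cam c",ray(d,[[0,0]],True)[0])
E
```

```text
[154.42788398 605.41150711 204.9060987 ] [[ 9.690e-01 -1.000e-04  2.472e-01]
 [-2.472e-01 -5.000e-04  9.690e-01]
 [-0.000e+00 -1.000e+00 -5.000e-04]] [0.00826313 0.37021874 0.52681202] [ 1.30199893e+00  4.23371237e-01  1.63015286e+00 -7.10143506e-06
  1.08860232e+00 -1.89926726e-02] 75.68743258416661
cam c [ 84.29634143 624.40305449 383.56629494]schema error: expected keys tx, ty, tz, rx, ry, rz, fingers
```

View pics/w1.png

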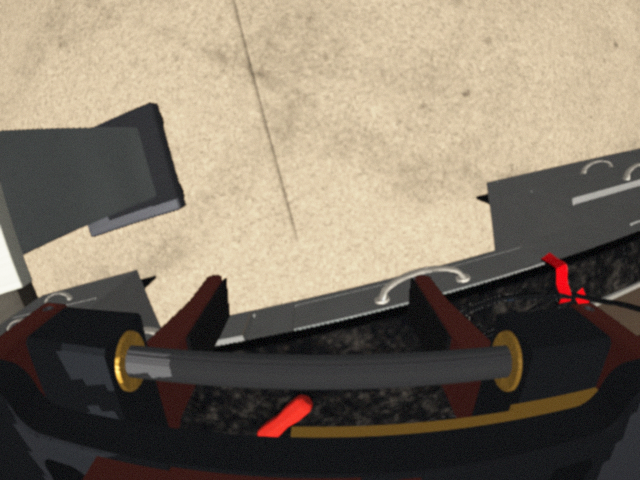

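```bash
python3 -m creep '[{"tx":45,"ty":-43,"tz":0,"rx":0,"ry":0,"rz":0.1,"fingers":0},{"tx":90,"ty":-86,"tz":0,"rx":0,"ry":0,"rz":0.2,"fingers":0},{"tx":134,"ty":-128,"tz":0,"rx":0,"ry":0,"rz":0.3,"fingers":0},{"tx":178,"ty":-170,"tz":0,"rx":0,"ry":0,"rz":0.4,"fingers":0},{"tx":222,"ty":-212,"tz":0,"rx":0,"ry":0,"rz":0.48,"fingers":0},{"tx":266,"ty":-254,"tz":0,"rx":0,"ry":0,"rz":0.48,"fingers":0},{"tx":310,"ty":-297,"tz":0,"rx":0,"ry":0,"rz":0.48,"fingers":0},{"tx":350,"ty":-335,"tz":-40,"rx":0,"ry":0,"rz":0.48,"fingers":0},{"tx":366.7,"ty":-351,"tz":-80,"rx":0,"ry":0,"rz":0.48,"fingers":0},{"tx":366.7,"ty":-351,"tz":-80,"rx":0,"ry":0,"rz":0.48,"fingers":0}]'
python3 - <<'E'
from h import *
d,im=cam("wrist"); cv2.imwrite("pics/w2.png",im)
o=ctrl.get_obs();Rm=cv2.Rodrigues(o["orientation"])[0];print(o["t"],o["ee_pos"],o["ft_force"],o["qpos"],np.degrees(np.arctan2(Rm[1,2],Rm[0,2])))
print("cam c",ray(d,[[0,0]],True)[0])
E
```

```text
t: 1.55
ee_pos: [520.1, 252.2, 122.2]
orientation: [-1.565, -0.174, 0.183]
ft_force: [-0.7, 0.7, 0.9]
width: 87.7
1.6 [520.50349634 253.74996399 124.11381413] [-0.40979686 -0.14044077  0.17238674] [ 4.32933150e-01  4.62950647e-01  1.78725997e+00  2.71417914e-04
  8.94634027e-01 -1.36637168e+00] 103.08286328789737
cam c [450.51095824 236.74086079 301.37201799]
```

View pics/w2.png

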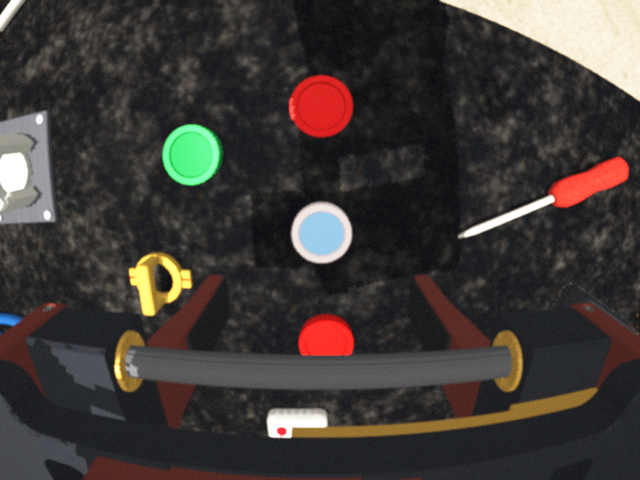

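```bash
cat >> h.py <<'E'
def blob(m,near,amin=150):
    n,l,s,c=cv2.connectedComponentsWithStats(m.astype(np.uint8))
    k=[i for i in range(1,n) if s[i][4]>amin]
    if not k: return None
    i=min(k,key=lambda i:np.hypot(*(c[i]-near)))
    return l==i,c[i],s[i]
def discfit(mask,d,z,fish=True):
    cs,_=cv2.findContours(mask.astype(np.uint8),cv2.RETR_EXTERNAL,cv2.CHAIN_APPROX_NONE)
    c=max(cs,key=cv2.contourArea).reshape(-1,2).astype(float)
    P=toplane(d,c,z,fish)[:,:2].astype(np.float32)
    (e,ax,a)=cv2.fitEllipse(P); return np.round(e,1),np.round(ax,1)
E
python3 - <<'E'
from h import *
d,im=cam("wrist"); cv2.imwrite("pics/w3.png",im)
H,S,V=cv2.split(cv2.cvtColor(im,cv2.COLOR_BGR2HSV))
print(ctrl.get_obs()["ee_pos"])
m=(V>100);r=blob(m,(321,232));print(r[1],r[2],discfit(r[0],d,12))
m=(H>45)&(H<85)&(S>120)&(V>60);r=blob(m,(192,155));print(r[1],r[2],discfit(r[0],d,12))
d,im=cam("top");cv2.imwrite("pics/t3.png",im)
H,S,V=cv2.split(cv2.cvtColor(im,cv2.COLOR_BGR2HSV))
m=(H>45)&(H<85)&(S>120)&(V>60);r=blob(m,(285,273));print("top",r[1],discfit(r[0],d,12,False))
# fingertip expected pos:
E
```

```text
[520.97265979 254.85048889 125.45922097]
[319.32164329 230.501002  ] [ 289  200   62   62 2994] (array([521.2, 255.5]), array([49., 51.]))
[189.09781791 153.16365688] [ 161  122   61   62 2658] (array([480.9, 139. ]), array([49.8, 52.7]))
top [285.20098039 273.91176471] (array([480.6, 137.7]), array([48.1, 49.1]))
```

View pics/t3.png

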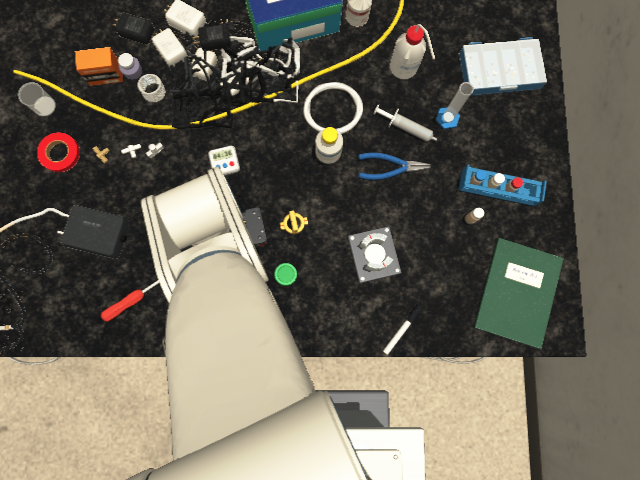

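```bash
python3 -m creep '[{"tx":0,"ty":0,"tz":-40,"rx":0,"ry":0,"rz":0,"fingers":0},{"tx":0,"ty":0,"tz":-80,"rx":0,"ry":0,"rz":0,"fingers":0},{"tx":0,"ty":0,"tz":-105,"rx":0,"ry":0,"rz":0,"fingers":0},{"tx":0,"ty":0,"tz":-115,"rx":0,"ry":0,"rz":0,"fingers":0},{"tx":0,"ty":0,"tz":-115,"rx":0,"ry":0,"rz":0,"fingers":0},{"tx":0,"ty":0,"tz":-115,"rx":0,"ry":0,"rz":0,"fingers":255},{"tx":0,"ty":0,"tz":-115,"rx":0,"ry":0,"rz":0,"fingers":255},{"tx":0,"ty":0,"tz":-115,"rx":0,"ry":0,"rz":0,"fingers":255},{"tx":0,"ty":0,"tz":-115,"rx":0,"ry":0,"rz":0,"fingers":255}]'
```

```text
t: 2.82
ee_pos: [521.3, 254.6, 10.4]
orientation: [-1.563, -0.181, 0.18]
ft_force: [-0.1, 0.6, 0.5]
width: 51.3
```

```bash
python3 -m creep '[{"tx":0,"ty":0,"tz":0,"rx":0,"ry":0,"rz":0,"fingers":255},{"tx":0,"ty":0,"tz":0,"rx":0,"ry":0,"rz":0,"fingers":255},{"tx":0,"ty":0,"tz":40,"rx":0,"ry":0,"rz":0,"fingers":255},{"tx":0,"ty":0,"tz":90,"rx":0,"ry":0,"rz":0,"fingers":255},{"tx":0,"ty":0,"tz":90,"rx":0,"ry":0,"rz":0,"fingers":255}]'
python3 - <<'E'
from h import *
d,im=cam("wrist"); cv2.imwrite("pics/w4.png",im)
o=ctrl.get_obs();print(o["ee_pos"],o["width"])
E
```

```text
t: 3.45
ee_pos: [523.8, 255.8, 103.9]
orientation: [-1.561, -0.186, 0.175]
ft_force: [-0.0, 0.4, 0.1]
width: 2.0
[522.32659643 255.12161951 101.83292334] 0.6511198288452861
```

View pics/w4.png

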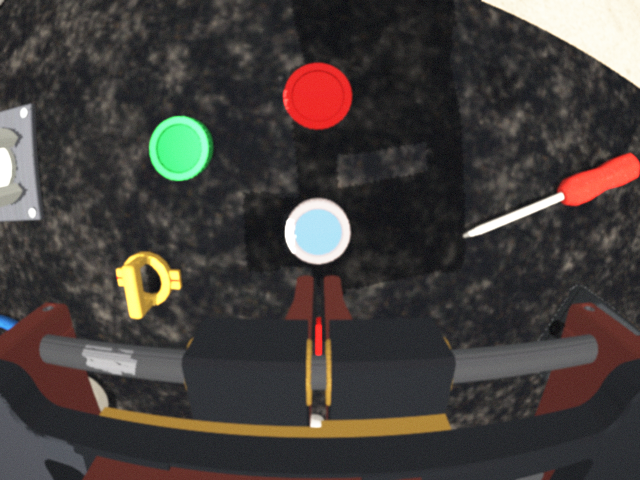

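```bash
cat >> h.py <<'E'
def fproj(d,P):
    K=np.array(d["intrinsics"]);R=cv2.Rodrigues(np.array(d["rvec"],float))[0]
    X=R@np.float64(P)+np.array(d["tvec"]); th=np.arctan2(np.hypot(*X[:2]),X[2]); a=np.arctan2(X[1],X[0])
    return K[:2,2]+K[0,0]*th*np.array([np.cos(a),np.sin(a)])
E
python3 - <<'E'
from h import *
d,im=cam("wrist")
H,S,V=cv2.split(cv2.cvtColor(im,cv2.COLOR_BGR2HSV))
m=(V>110)&(H<180);m[262:]=0;r=blob(m,(318,231));print(r[1],r[2],discfit(r[0],d,12))
o=ctrl.get_obs();p=o["ee_pos"];print(p,o["orientation"])
for z in (-30,-8,0,8,11,19): print(z,fproj(d,p+[0,0,z]))
d,im=cam("side");cv2.imwrite("pics/s4.png",cv2.resize(im[180:400,200:520],None,fx=2.5,fy=2.5)); 
print(proj(d,[p,p-[0,0,8],[521,255,14]]))
E
```

```text
[317.7861392  232.73081499] [ 285  201   67   61 3362] (array([520.2, 255. ]), array([48.3, 50.3]))
[521.22010654 254.61152203 100.42091722] [-1.56299212 -0.18132539  0.18013002]
-30 [316.77448716 259.87009518]
-8 [316.70608161 273.02134708]
0 [316.67792325 278.49748401]
8 [316.64773399 284.41043826]
11 [316.63584781 286.75060247]
19 [316.60252184 293.34905244]
[[319.92581904 254.82175832]
 [319.9065119  257.94988022]
 [319.74548244 287.99404102]]
```

View pics/s4.png

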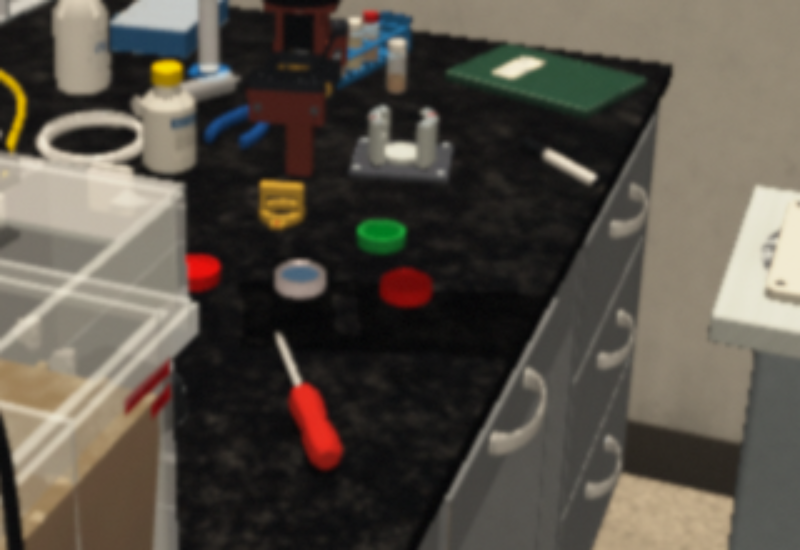

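```bash
python3 -m creep '[{"tx":0,"ty":0,"tz":0,"rx":0,"ry":0,"rz":0,"fingers":0},{"tx":0,"ty":0,"tz":0,"rx":0,"ry":0,"rz":0,"fingers":0},{"tx":0,"ty":0,"tz":0,"rx":0,"ry":0,"rz":0,"fingers":0},{"tx":0,"ty":0,"tz":0,"rx":0,"ry":0,"rz":0,"fingers":0},{"tx":0,"ty":0,"tz":0,"rx":0,"ry":0,"rz":0,"fingers":0},{"tx":0,"ty":0,"tz":0,"rx":0,"ry":0,"rz":0,"fingers":0},{"tx":0,"ty":0,"tz":0,"rx":0,"ry":0,"rz":0,"fingers":0},{"tx":0,"ty":0,"tz":0,"rx":0,"ry":0,"rz":0,"fingers":0}]'
python3 - <<'E'
from h import *
o=ctrl.get_obs();p=o["ee_pos"];R=cv2.Rodrigues(o["orientation"])[0]
d,im=cam("side")
for k in (-44,44):
  for a in (8,0,-11):
    print("jaw",k,"ahead",a,proj(d,[p+R@np.array([x,a,k]) for x in(-10,10)]).round(1).tolist())
x0,y0=230,170
cv2.imwrite("pics/s5.png",cv2.resize(im[y0:y0+150,x0:x0+200],None,fx=4,fy=4,interpolation=cv2.INTER_CUBIC))
E
```

```text
t: 4.6
ee_pos: [521.2, 254.6, 100.2]
orientation: [-1.563, -0.181, 0.181]
ft_force: [-0.3, 1.1, 0.4]
width: 77.1
jaw -44 ahead 8 [[326.9, 250.8], [318.7, 250.2]]
jaw -44 ahead 0 [[327.0, 247.7], [318.7, 247.1]]
jaw -44 ahead -11 [[327.0, 243.5], [318.7, 242.9]]
jaw 44 ahead 8 [[321.2, 266.3], [312.5, 265.7]]
jaw 44 ahead 0 [[321.3, 263.1], [312.5, 262.5]]
jaw 44 ahead -11 [[321.3, 258.7], [312.5, 258.1]]
```

View pics/s5.png

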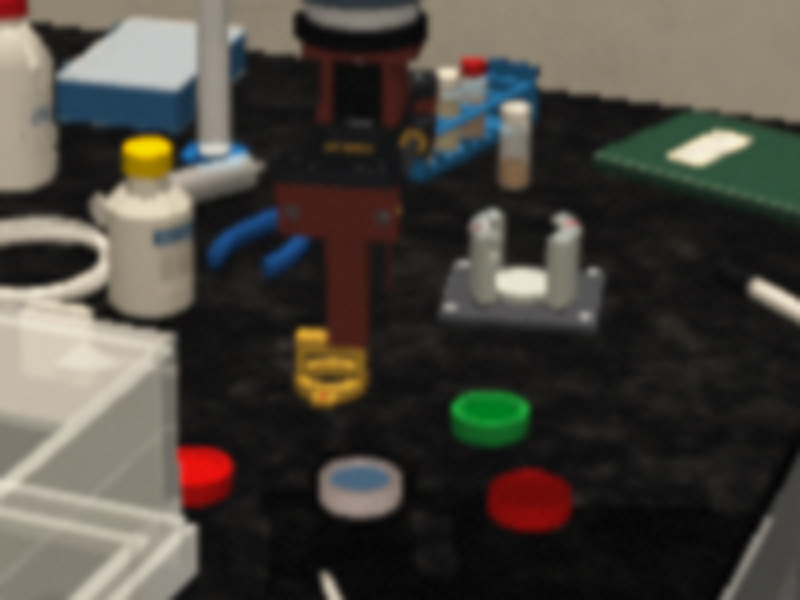

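```bash
python3 -m creep '[{"tx":0,"ty":0,"tz":-40,"rx":0,"ry":0,"rz":0,"fingers":0},{"tx":0,"ty":0,"tz":-80,"rx":0,"ry":0,"rz":0,"fingers":0},{"tx":0,"ty":0,"tz":-90,"rx":0,"ry":0,"rz":0,"fingers":0},{"tx":0,"ty":0,"tz":-90,"rx":0,"ry":0,"rz":0,"fingers":0},{"tx":0,"ty":0,"tz":-90,"rx":0,"ry":0,"rz":0,"fingers":0}]'
python3 - <<'E'
from h import *
o=ctrl.get_obs();p=o["ee_pos"];R=cv2.Rodrigues(o["orientation"])[0]
d,im=cam("side")
for k in (-44,44):
  for a in (8,0,-11,-20):
    print("jaw",k,"ahead",a,proj(d,[p+R@np.array([x,a,k]) for x in(-10,10)]).round(1).tolist())
x0,y0=280,240
cv2.imwrite("pics/s6.png",cv2.resize(im[y0:y0+75,x0:x0+100],None,fx=8,fy=8,interpolation=cv2.INTER_CUBIC))
d,im=cam("wrist"); cv2.imwrite("pics/w6.png",im)
E
```

```text
t: 5.28
ee_pos: [522.2, 255.1, 11.6]
orientation: [-1.563, -0.182, 0.179]
ft_force: [0.5, 0.3, 0.2]
width: 87.8
jaw -44 ahead 8 [[326.1, 283.9], [318.0, 283.2]]
jaw -44 ahead 0 [[326.1, 280.9], [318.0, 280.3]]
jaw -44 ahead -11 [[326.2, 276.9], [318.1, 276.3]]
jaw -44 ahead -20 [[326.2, 273.6], [318.1, 273.0]]
jaw 44 ahead 8 [[320.5, 300.9], [312.0, 300.2]]
jaw 44 ahead 0 [[320.5, 297.8], [312.0, 297.1]]
jaw 44 ahead -11 [[320.6, 293.6], [312.0, 292.9]]
jaw 44 ahead -20 [[320.6, 290.2], [312.0, 289.5]]
```

View pics/s6.png

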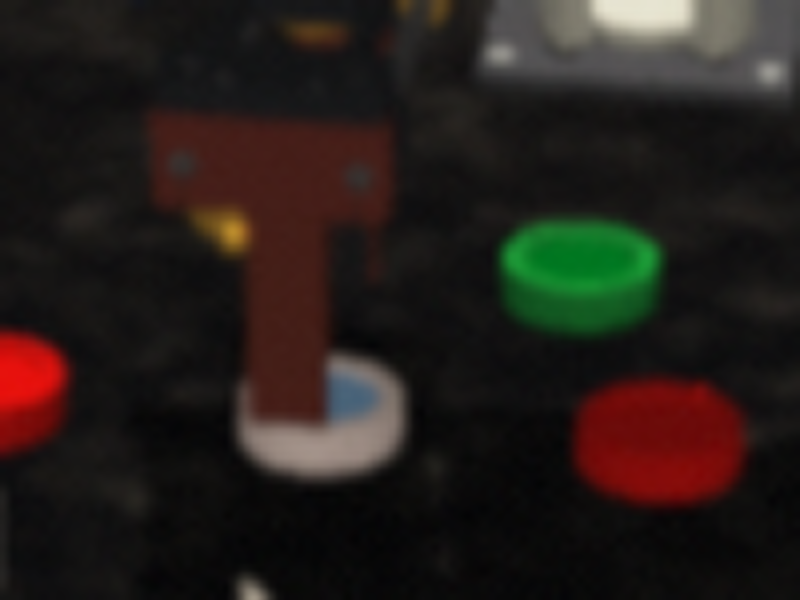

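View pics/w6.png

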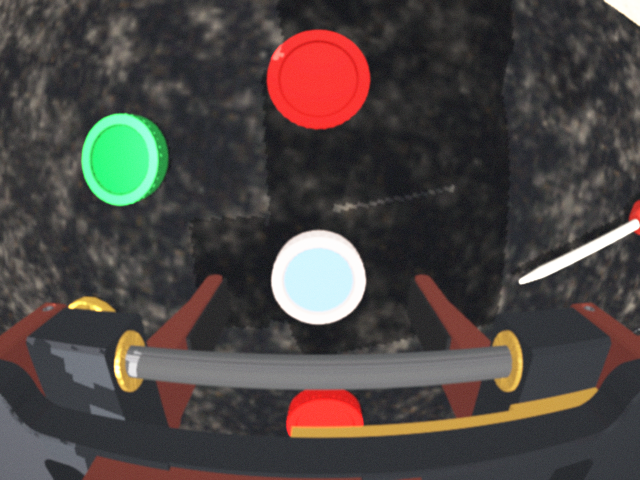

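```bash
python3 -m creep '[{"tx":-0.4,"ty":0,"tz":-8,"rx":0,"ry":0,"rz":0,"fingers":0},{"tx":-0.4,"ty":0,"tz":-15,"rx":0,"ry":0,"rz":0,"fingers":0},{"tx":-0.4,"ty":0,"tz":-18,"rx":0,"ry":0,"rz":0,"fingers":0},{"tx":-0.4,"ty":0,"tz":-18,"rx":0,"ry":0,"rz":0,"fingers":0}]'
python3 - <<'E'
from h import *
o=ctrl.get_obs();print(o["ee_pos"],o["ft_force"])
d,im=cam("side")
x0,y0=280,240
cv2.imwrite("pics/s7.png",cv2.resize(im[y0:y0+75,x0:x0+100],None,fx=8,fy=8,interpolation=cv2.INTER_CUBIC))
E
```

```text
t: 5.88
ee_pos: [520.5, 254.5, -8.3]
orientation: [-1.564, -0.18, 0.181]
ft_force: [0.1, -0.4, 0.3]
width: 87.8
[520.45620101 254.45373613  -8.31327773] [ 0.12156394 -0.40669496  0.29780812]
```

View pics/s7.png

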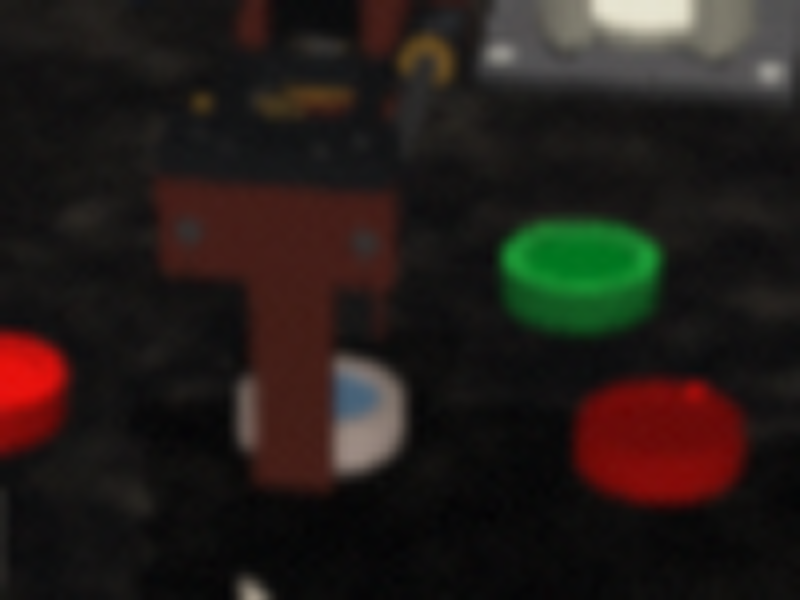

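```bash
python3 -m creep '[{"tx":0.3,"ty":0,"tz":0,"rx":0,"ry":0,"rz":0,"fingers":255},{"tx":0.3,"ty":0,"tz":0,"rx":0,"ry":0,"rz":0,"fingers":255},{"tx":0.3,"ty":0,"tz":0,"rx":0,"ry":0,"rz":0,"fingers":255},{"tx":0.3,"ty":0,"tz":0,"rx":0,"ry":0,"rz":0,"fingers":255},{"tx":0.3,"ty":0,"tz":0,"rx":0,"ry":0,"rz":0,"fingers":255},{"tx":0.3,"ty":0,"tz":0,"rx":0,"ry":0,"rz":0,"fingers":255},{"tx":0.3,"ty":0,"tz":0,"rx":0,"ry":0,"rz":0,"fingers":255}]'
```

```text
t: 6.8
ee_pos: [521.1, 254.6, -7.8]
orientation: [-1.563, -0.181, 0.181]
ft_force: [0.0, 0.0, 0.8]
width: 46.5
```

```bash
python3 -m creep '[{"tx":0,"ty":0,"tz":20,"rx":0,"ry":0,"rz":0,"fingers":255},{"tx":0,"ty":0,"tz":60,"rx":0,"ry":0,"rz":0,"fingers":255},{"tx":0,"ty":0,"tz":100,"rx":0,"ry":0,"rz":0,"fingers":255},{"tx":0,"ty":0,"tz":125,"rx":0,"ry":0,"rz":0,"fingers":255},{"tx":0,"ty":0,"tz":125,"rx":0,"ry":0,"rz":0,"fingers":255},{"tx":0,"ty":0,"tz":125,"rx":0,"ry":0,"rz":0,"fingers":255}]'
python3 - <<'E'
from h import *
d,im=cam("wrist"); cv2.imwrite("pics/w8.png",im)
d,im=cam("side")
x0,y0=230,170
cv2.imwrite("pics/s8.png",cv2.resize(im[y0:y0+150,x0:x0+200],None,fx=4,fy=4,interpolation=cv2.INTER_CUBIC))
o=ctrl.get_obs();print(o["ee_pos"],o["width"],o["ft_force"],o["orientation"])
E
```

```text
t: 7.55
ee_pos: [520.5, 254.3, 116.9]
orientation: [-1.563, -0.18, 0.181]
ft_force: [-0.1, -1.0, -1.2]
width: 46.7
[520.13416406 254.14029962 115.97907187] 46.98997007312412 [-0.16072582 -0.27724315  0.08149474] [-1.56399256 -0.17898328  0.18247002]
```

View pics/w8.png

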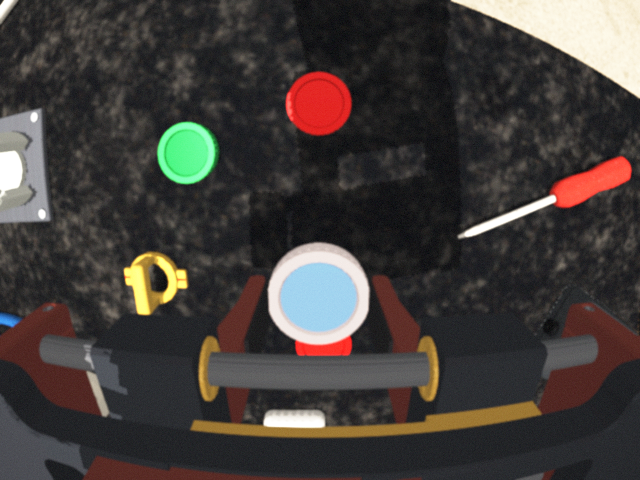

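View pics/s8.png

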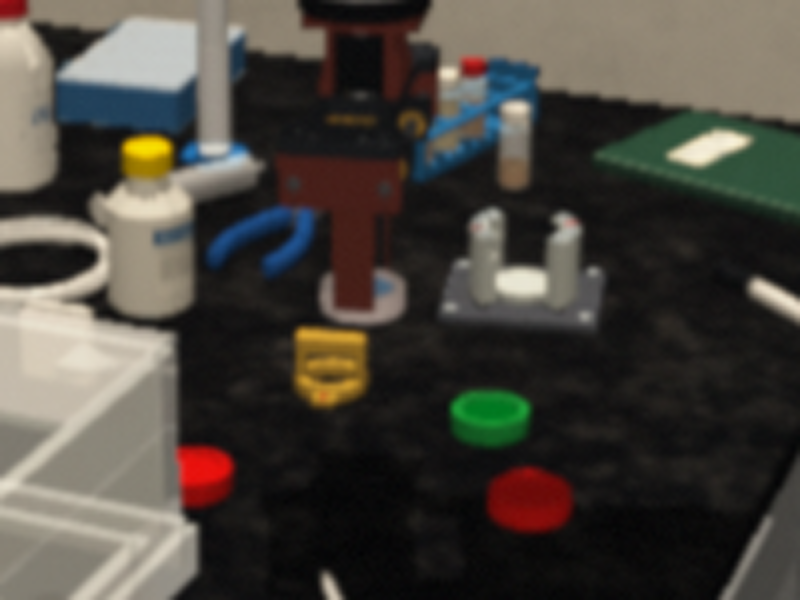

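```bash
python3 -m creep '[{"tx":1,"ty":-30,"tz":0,"rx":0,"ry":0,"rz":0,"fingers":255},{"tx":2,"ty":-75,"tz":0,"rx":0,"ry":0,"rz":0,"fingers":255},{"tx":3,"ty":-120,"tz":0,"rx":0,"ry":0,"rz":0,"fingers":255},{"tx":4,"ty":-165,"tz":0,"rx":0,"ry":0,"rz":0,"fingers":255},{"tx":5,"ty":-210,"tz":0,"rx":0,"ry":0,"rz":0,"fingers":255},{"tx":5.4,"ty":-255,"tz":0,"rx":0,"ry":0,"rz":0,"fingers":255},{"tx":5.4,"ty":-295,"tz":0,"rx":0,"ry":0,"rz":0,"fingers":255},{"tx":5.4,"ty":-315.5,"tz":0,"rx":0,"ry":0,"rz":0,"fingers":255},{"tx":5.4,"ty":-315.5,"tz":0,"rx":0,"ry":0,"rz":0,"fingers":255},{"tx":5.4,"ty":-315.5,"tz":0,"rx":0,"ry":0,"rz":0,"fingers":255}]'
python3 - <<'E'
from h import *
d,im=cam("wrist"); cv2.imwrite("pics/w9.png",im)
o=ctrl.get_obs();R=cv2.Rodrigues(o["orientation"])[0];print(o["ee_pos"],o["width"],o["ft_force"],np.degrees(np.arctan2(R[1,2],R[0,2])))
E
```

```text
t: 8.9
ee_pos: [526.0, -60.4, 116.5]
orientation: [-1.563, -0.18, 0.182]
ft_force: [-0.7, -0.4, -0.7]
width: 46.7
[526.12814211 -60.06773464 116.64037792] 46.57249516878627 [-0.4484909   0.32354419 -0.84976902] 103.2286014070105
```

View pics/w9.png

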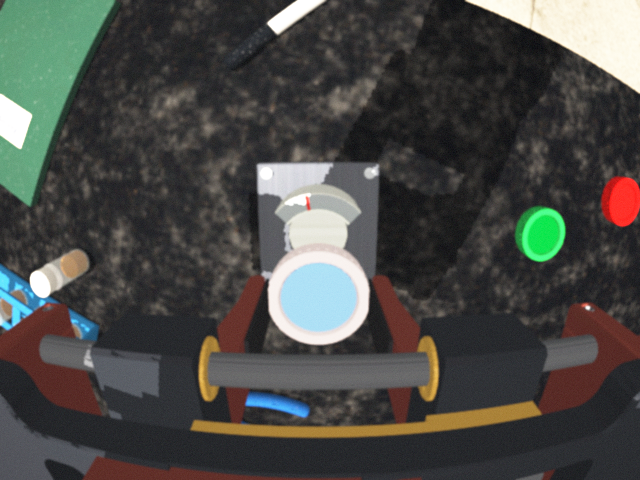

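Run:
```python
from h import *
d,im=cam("wrist")
V=cv2.cvtColor(im,cv2.COLOR_BGR2HSV)[:,:,2]; H,S,V=cv2.split(cv2.cvtColor(im,cv2.COLOR_BGR2HSV))
p=ctrl.get_obs()["ee_pos"];print(p)
# lens ellipse outer from viewed pixels: left 268 right 370 top 243 bottom 345
m=((V>120)&(S<140)).astype(np.uint8); m[:240]=0;m[350:]=0;m[:,:266]=0;m[:,372:]=0
r=blob(m,(319,295));print(r[2],r[1])
ctr=[[319,294]]
for z in(p[2]+21.8,): print("lens",toplane(d,ctr,z,True))
# foot screws (front two) & foot edges
sc=[[266,173],[371,172]];print("screws",toplane(d,sc,9,True), toplane(d,sc,9,True).mean(0))
print("expect", "x axis 13.2: front screws mid", np.array([526.5,-60.9])-47.3*np.array([np.cos(np.radians(13.2)),np.sin(np.radians(13.2))]))
```

```text
[526.26126514 -59.99032496 116.80082899]
[ 266  240  104  105 8820] [317.63786848 291.78208617]
lens [[523.27344806 -59.85256058 138.60082899]]
screws [[ 490.07706749 -109.3135607     9.        ]
 [ 470.74074398  -30.30495342    9.        ]] [480.40890573 -69.80925706   9.        ]
expect x axis 13.2: front screws mid [480.44971789 -71.70099616]
```

Run:
```python
from h import *
d,im=cam("side")
p=ctrl.get_obs()["ee_pos"]
q=proj(d,[p+[0,0,14.8],p+[-10,0,14.8],[526.5,-60.9,16]]);print(p,q)
x0,y0=int(q[0,0])-40,int(q[0,1])-35
print(x0,y0)
cv2.imwrite("pics/s10.png",cv2.resize(im[y0:y0+75,x0:x0+80],None,fx=8,fy=8,interpolation=cv2.INTER_CUBIC))
d,im=cam("top");cv2.imwrite("pics/t10.png",im)
```

```text
[526.34732905 -59.97580805 116.91724976] [[361.64165588 200.48219391]
 [365.11241132 200.95814365]
 [360.37771256 239.23534573]]
321 165
```

View pics/s10.png

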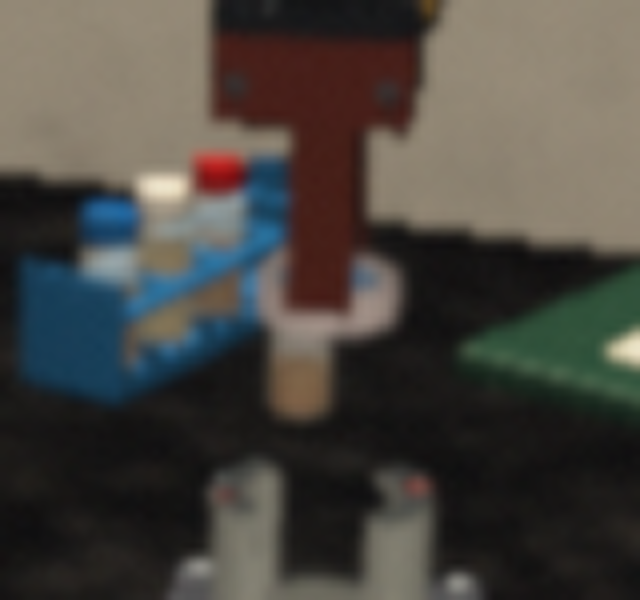

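```bash
python3 -m creep '[{"tx":0,"ty":0,"tz":-20,"rx":0,"ry":0,"rz":0,"fingers":255},{"tx":0,"ty":0,"tz":-45,"rx":0,"ry":0,"rz":0,"fingers":255},{"tx":0,"ty":0,"tz":-60,"rx":0,"ry":0,"rz":0,"fingers":255},{"tx":0,"ty":0,"tz":-60,"rx":0,"ry":0,"rz":0,"fingers":255},{"tx":0,"ty":0,"tz":-60,"rx":0,"ry":0,"rz":0,"fingers":255}]'
python3 - <<'E'
from h import *
d,im=cam("wrist"); cv2.imwrite("pics/w11.png",im)
d,im=cam("side")
x0,y0=320,190
cv2.imwrite("pics/s11.png",cv2.resize(im[y0:y0+75,x0:x0+80],None,fx=8,fy=8,interpolation=cv2.INTER_CUBIC))
o=ctrl.get_obs();print(o["ee_pos"],o["ft_force"])
E
```

```text
t: 9.72
ee_pos: [527.0, -60.8, 57.7]
orientation: [-1.563, -0.181, 0.18]
ft_force: [0.7, -0.1, -0.9]
width: 46.8
[527.14457317 -60.93694443  57.96905726] [-0.10309206  0.41549162 -0.48641365]
```

View pics/w11.png

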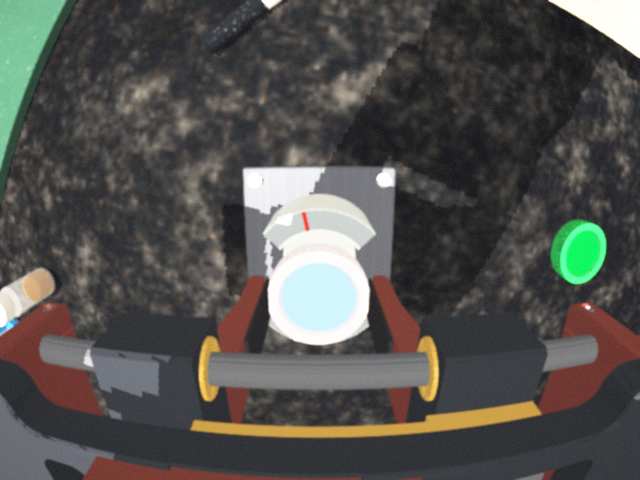

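View pics/s11.png

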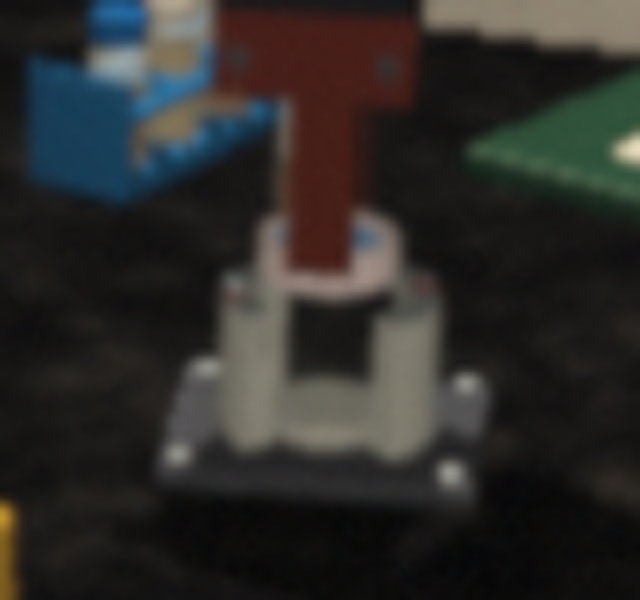

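```bash
python3 -m creep '[{"tx":0,"ty":0,"tz":-8,"rx":0,"ry":0,"rz":0,"fingers":255},{"tx":0,"ty":0,"tz":-16,"rx":0,"ry":0,"rz":0,"fingers":255},{"tx":0,"ty":0,"tz":-24,"rx":0,"ry":0,"rz":0,"fingers":255},{"tx":0,"ty":0,"tz":-32,"rx":0,"ry":0,"rz":0,"fingers":255},{"tx":0,"ty":0,"tz":-32,"rx":0,"ry":0,"rz":0,"fingers":255}]'
```

```text
t: 10.45
ee_pos: [525.8, -60.8, 24.3]
orientation: [-1.563, -0.179, 0.182]
ft_force: [0.0, -0.3, 0.2]
width: 46.6
```

```bash
python3 -m creep '[{"tx":0,"ty":0,"tz":-6,"rx":0,"ry":0,"rz":0,"fingers":255},{"tx":0,"ty":0,"tz":-12,"rx":0,"ry":0,"rz":0,"fingers":255},{"tx":0,"ty":0,"tz":-15,"rx":0,"ry":0,"rz":0,"fingers":255},{"tx":0,"ty":0,"tz":-16.4,"rx":0,"ry":0,"rz":0,"fingers":255},{"tx":0,"ty":0,"tz":-16.4,"rx":0,"ry":0,"rz":0,"fingers":255}]'
python3 - <<'E'
from h import *
d,im=cam("wrist"); cv2.imwrite("pics/w12.png",im)
d,im=cam("side")
x0,y0=320,190
cv2.imwrite("pics/s12.png",cv2.resize(im[y0:y0+75,x0:x0+80],None,fx=8,fy=8,interpolation=cv2.INTER_CUBIC))
o=ctrl.get_obs();print(o["ee_pos"],o["ft_force"])
E
```

```text
t: 11.08
ee_pos: [526.5, -60.9, 8.7]
orientation: [-1.563, -0.181, 0.181]
ft_force: [-0.2, 0.2, 0.2]
width: 47.0
[526.58243606 -60.92839695   8.87898261] [-0.43319598  0.12597426 -0.53340603]
```

View pics/s12.png

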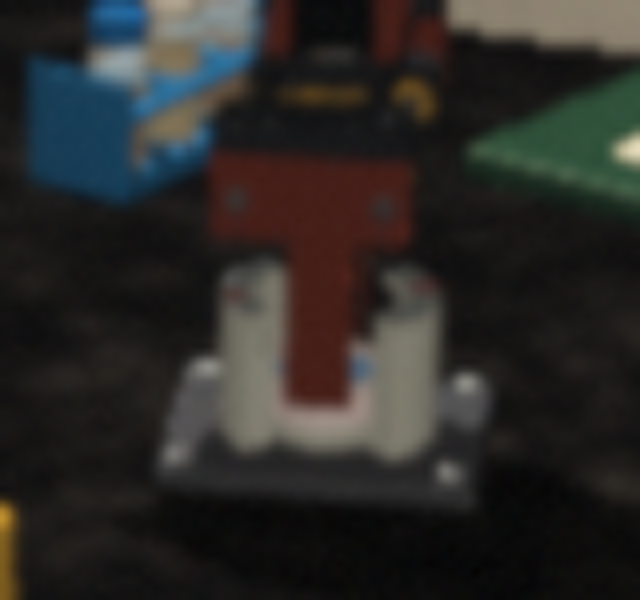

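View pics/w12.png

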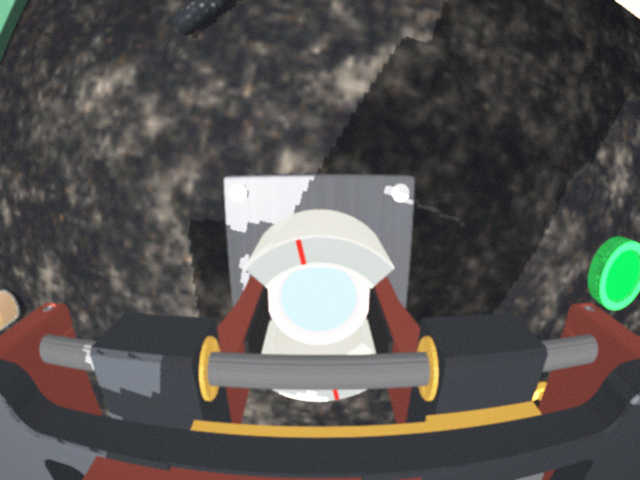

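```bash
python3 -m creep '[{"tx":0,"ty":0,"tz":-0.7,"rx":0,"ry":0,"rz":0,"fingers":255},{"tx":0,"ty":0,"tz":-0.7,"rx":0,"ry":0,"rz":0,"fingers":255},{"tx":0,"ty":0,"tz":-0.7,"rx":0,"ry":0,"rz":0,"fingers":0},{"tx":0,"ty":0,"tz":-0.7,"rx":0,"ry":0,"rz":0,"fingers":0},{"tx":0,"ty":0,"tz":-0.7,"rx":0,"ry":0,"rz":0,"fingers":0},{"tx":0,"ty":0,"tz":-0.7,"rx":0,"ry":0,"rz":0,"fingers":0},{"tx":0,"ty":0,"tz":10,"rx":0,"ry":0,"rz":0,"fingers":0},{"tx":0,"ty":0,"tz":40,"rx":0,"ry":0,"rz":0,"fingers":0},{"tx":0,"ty":0,"tz":80,"rx":0,"ry":0,"rz":0,"fingers":0},{"tx":0,"ty":0,"tz":108,"rx":0,"ry":0,"rz":0,"fingers":0}]'
python3 - <<'E'
from h import *
d,im=cam("wrist"); cv2.imwrite("pics/w13.png",im)
d,im=cam("side")
x0,y0=320,190
cv2.imwrite("pics/s13.png",cv2.resize(im[y0:y0+75,x0:x0+80],None,fx=8,fy=8,interpolation=cv2.INTER_CUBIC))
o=ctrl.get_obs();print(o["ee_pos"],o["ft_force"])
E
```

```text
t: 12.42
ee_pos: [527.0, -61.0, 119.1]
orientation: [-1.564, -0.182, 0.179]
ft_force: [0.8, 0.3, 0.9]
width: 87.8
[528.7586137  -61.22012593 120.35834383] [-0.30927396 -0.45760968 -0.00860991]
```

View pics/s13.png

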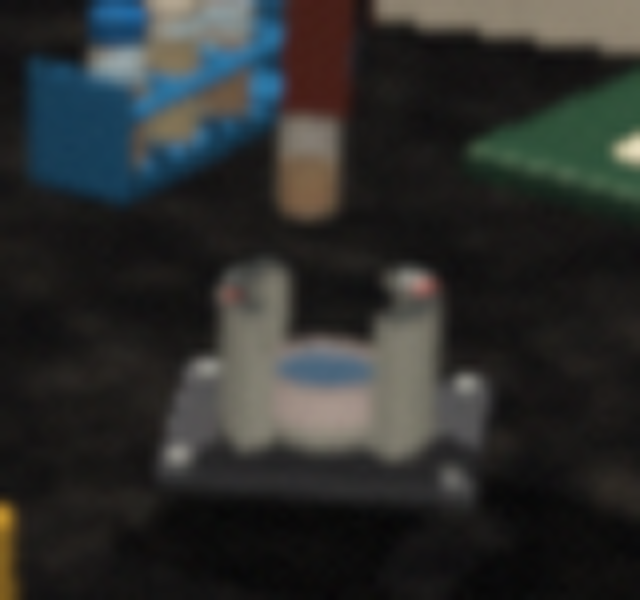

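View pics/w13.png

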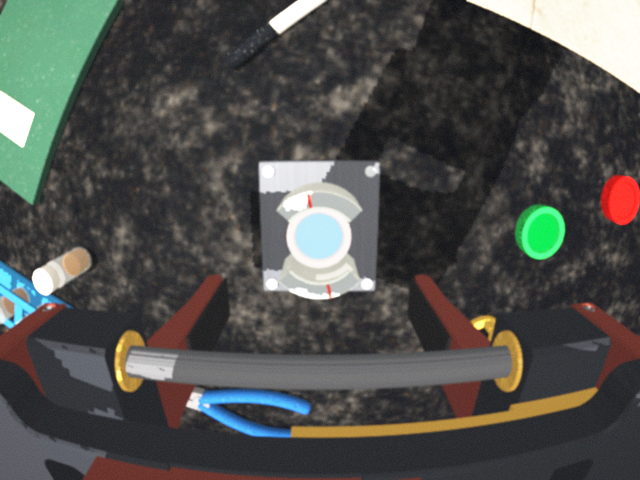

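```bash
python3 -m creep '[{"tx":-8,"ty":35,"tz":0,"rx":0,"ry":0,"rz":0,"fingers":0},{"tx":-20,"ty":80,"tz":0,"rx":0,"ry":0,"rz":0,"fingers":0},{"tx":-32,"ty":130,"tz":0,"rx":0,"ry":0,"rz":0,"fingers":0},{"tx":-42,"ty":175,"tz":0,"rx":0,"ry":0,"rz":0,"fingers":0},{"tx":-45.8,"ty":198.7,"tz":0,"rx":0,"ry":0,"rz":0,"fingers":0},{"tx":-45.8,"ty":198.7,"tz":-40,"rx":0,"ry":0,"rz":0,"fingers":0},{"tx":-45.8,"ty":198.7,"tz":-75,"rx":0,"ry":0,"rz":0,"fingers":0},{"tx":-45.8,"ty":198.7,"tz":-75,"rx":0,"ry":0,"rz":0,"fingers":0},{"tx":-45.8,"ty":198.7,"tz":-75,"rx":0,"ry":0,"rz":0,"fingers":0}]'
python3 - <<'E'
from h import *
d,im=cam("wrist"); cv2.imwrite("pics/w14.png",im)
H,S,V=cv2.split(cv2.cvtColor(im,cv2.COLOR_BGR2HSV))
m=(H>45)&(H<85)&(S>100)&(V>60);r=blob(m,(319,260));print(r[1],r[2],discfit(r[0],d,12))
o=ctrl.get_obs();print(o["ee_pos"],o["ft_force"])
E
```

```text
t: 13.65
ee_pos: [480.9, 137.8, 42.3]
orientation: [-1.563, -0.181, 0.181]
ft_force: [0.2, 0.7, -0.7]
width: 87.7
[317.61053412 260.39521513] [ 277  219   83   83 5392] (array([480.5, 137.9]), array([48.7, 51.9]))
[481.40208542 137.86920635  42.73014806] [ 0.39743752 -0.26672355  0.58864664]
```

View pics/w14.png

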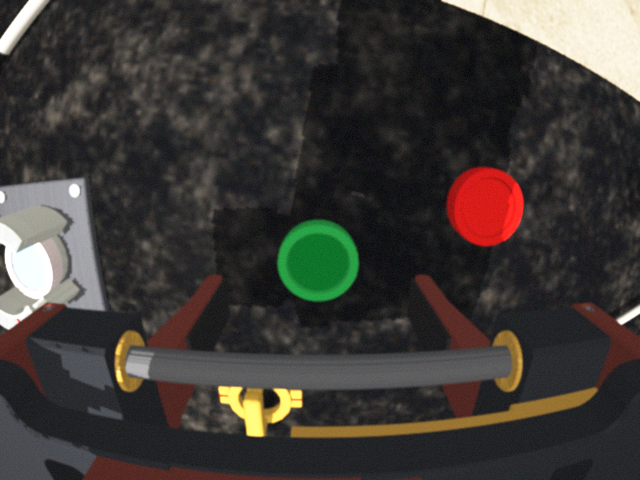

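```bash
python3 -m creep '[{"tx":-0.3,"ty":0,"tz":-25,"rx":0,"ry":0,"rz":0,"fingers":0},{"tx":-0.3,"ty":0,"tz":-45,"rx":0,"ry":0,"rz":0,"fingers":0},{"tx":-0.3,"ty":0,"tz":-49.8,"rx":0,"ry":0,"rz":0,"fingers":0},{"tx":-0.3,"ty":0,"tz":-49.8,"rx":0,"ry":0,"rz":0,"fingers":0},{"tx":-0.3,"ty":0,"tz":-49.8,"rx":0,"ry":0,"rz":0,"fingers":255},{"tx":-0.3,"ty":0,"tz":-49.8,"rx":0,"ry":0,"rz":0,"fingers":255},{"tx":-0.3,"ty":0,"tz":-49.8,"rx":0,"ry":0,"rz":0,"fingers":255},{"tx":-0.3,"ty":0,"tz":-49.8,"rx":0,"ry":0,"rz":0,"fingers":255},{"tx":-0.3,"ty":0,"tz":-49.8,"rx":0,"ry":0,"rz":0,"fingers":255},{"tx":-0.3,"ty":0,"tz":-49.8,"rx":0,"ry":0,"rz":0,"fingers":255}]'
```

```text
t: 14.95
ee_pos: [480.4, 137.8, -8.0]
orientation: [-1.563, -0.181, 0.181]
ft_force: [-0.5, 1.2, 2.6]
width: 46.8
```

```bash
python3 -m creep '[{"tx":0,"ty":0,"tz":0,"rx":0,"ry":0,"rz":0,"fingers":255},{"tx":0,"ty":0,"tz":40,"rx":0,"ry":0,"rz":0,"fingers":255},{"tx":0,"ty":0,"tz":85,"rx":0,"ry":0,"rz":0,"fingers":255},{"tx":8,"ty":-35,"tz":115,"rx":0,"ry":0,"rz":0,"fingers":255},{"tx":20,"ty":-85,"tz":115,"rx":0,"ry":0,"rz":0,"fingers":255},{"tx":32,"ty":-135,"tz":115,"rx":0,"ry":0,"rz":0,"fingers":255},{"tx":42,"ty":-178,"tz":115,"rx":0,"ry":0,"rz":0,"fingers":255},{"tx":46.1,"ty":-198.7,"tz":100,"rx":0,"ry":0,"rz":0,"fingers":255},{"tx":46.1,"ty":-198.7,"tz":70,"rx":0,"ry":0,"rz":0,"fingers":255},{"tx":46.1,"ty":-198.7,"tz":66,"rx":0,"ry":0,"rz":0,"fingers":255}]'
python3 - <<'E'
from h import *
d,im=cam("wrist"); cv2.imwrite("pics/w15.png",im)
d,im=cam("side")
x0,y0=320,190
cv2.imwrite("pics/s15.png",cv2.resize(im[y0:y0+75,x0:x0+80],None,fx=8,fy=8,interpolation=cv2.INTER_CUBIC))
o=ctrl.get_obs();print(o["ee_pos"],o["ft_force"],o["width"])
E
```

```text
t: 16.2
ee_pos: [524.7, -61.0, 56.2]
orientation: [-1.562, -0.177, 0.183]
ft_force: [0.0, 0.2, -0.8]
width: 46.9
[525.95621772 -60.68373649  57.63054981] [ 0.14042036 -0.70564531 -1.47982774] 47.120747391829816
```

View pics/s15.png

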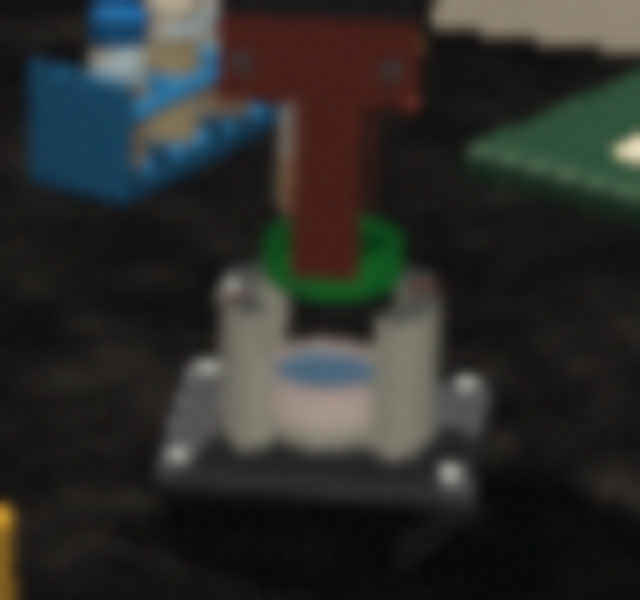

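View pics/w15.png

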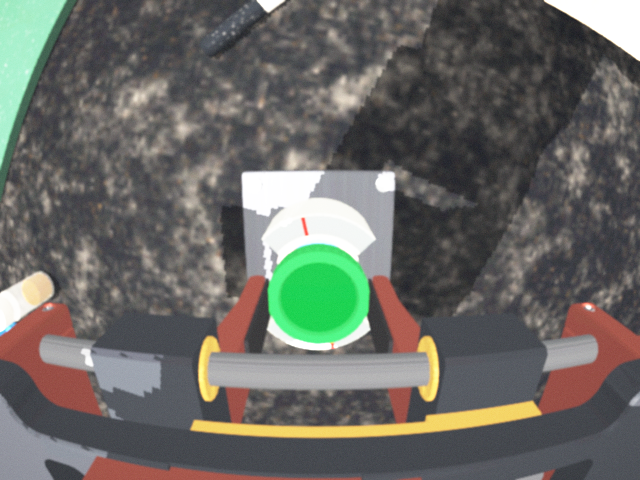

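```bash
python3 -m creep '[{"tx":0,"ty":0,"tz":0,"rx":0,"ry":0,"rz":0,"fingers":255},{"tx":0,"ty":0,"tz":-8,"rx":0,"ry":0,"rz":0,"fingers":255},{"tx":0,"ty":0,"tz":-16,"rx":0,"ry":0,"rz":0,"fingers":255},{"tx":0,"ty":0,"tz":-24,"rx":0,"ry":0,"rz":0,"fingers":255},{"tx":0,"ty":0,"tz":-31,"rx":0,"ry":0,"rz":0,"fingers":255},{"tx":0,"ty":0,"tz":-35,"rx":0,"ry":0,"rz":0,"fingers":255},{"tx":0,"ty":0,"tz":-35,"rx":0,"ry":0,"rz":0,"fingers":255}]'
```

```text
t: 17.18
ee_pos: [526.4, -60.9, 22.7]
orientation: [-1.563, -0.18, 0.181]
ft_force: [-0.6, -0.3, -0.7]
width: 46.8
```

```bash
python3 -m creep '[{"tx":0,"ty":0,"tz":-0.8,"rx":0,"ry":0,"rz":0,"fingers":255},{"tx":0,"ty":0,"tz":-0.8,"rx":0,"ry":0,"rz":0,"fingers":255},{"tx":0,"ty":0,"tz":-0.8,"rx":0,"ry":0,"rz":0,"fingers":0},{"tx":0,"ty":0,"tz":-0.8,"rx":0,"ry":0,"rz":0,"fingers":0},{"tx":0,"ty":0,"tz":-0.8,"rx":0,"ry":0,"rz":0,"fingers":0},{"tx":0,"ty":0,"tz":-0.8,"rx":0,"ry":0,"rz":0,"fingers":0},{"tx":0,"ty":0,"tz":10,"rx":0,"ry":0,"rz":0,"fingers":0},{"tx":0,"ty":0,"tz":40,"rx":0,"ry":0,"rz":0,"fingers":0},{"tx":0,"ty":0,"tz":80,"rx":0,"ry":0,"rz":0,"fingers":0},{"tx":0,"ty":0,"tz":95,"rx":0,"ry":0,"rz":0,"fingers":0}]'
python3 - <<'E'
from h import *
d,im=cam("wrist"); cv2.imwrite("pics/w16.png",im)
d,im=cam("side")
x0,y0=320,190
cv2.imwrite("pics/s16.png",cv2.resize(im[y0:y0+75,x0:x0+80],None,fx=8,fy=8,interpolation=cv2.INTER_CUBIC))
o=ctrl.get_obs();print(o["ee_pos"],o["ft_force"],o["width"])
E
```

```text
t: 18.42
ee_pos: [527.8, -61.1, 120.6]
orientation: [-1.564, -0.184, 0.178]
ft_force: [0.9, -0.2, -0.1]
width: 88.0
[527.62582411 -61.06812903 119.72337326] [ 0.95681484 -0.35205217 -0.53509332] 87.73593472056561
```

View pics/s16.png

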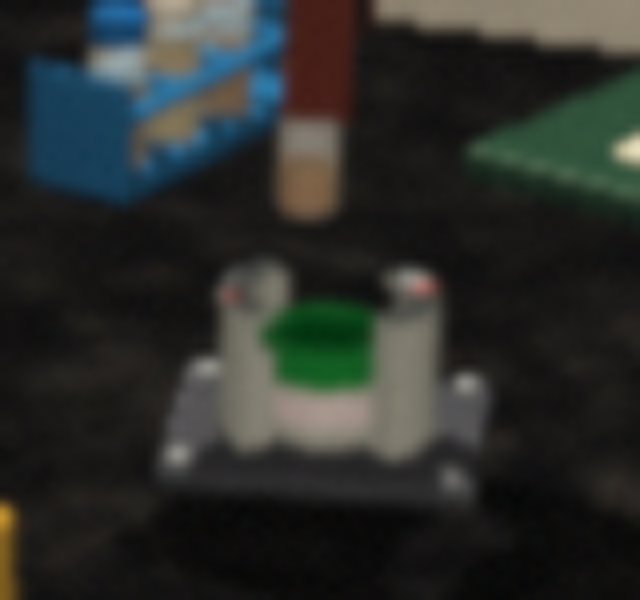

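View pics/w16.png

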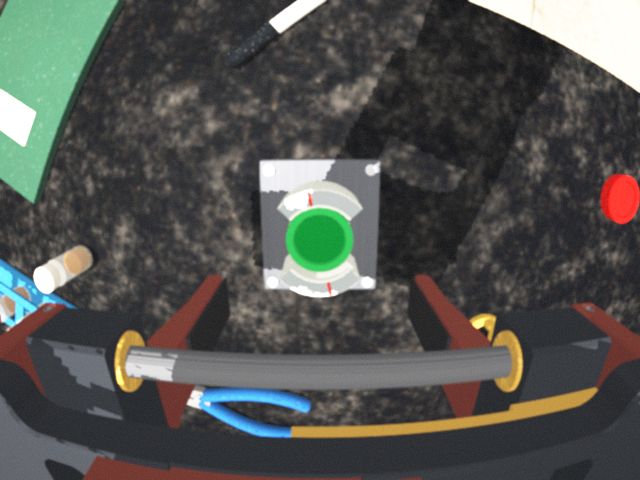

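```bash
python3 -m creep '[{"tx":12,"ty":30,"tz":0,"rx":0,"ry":0,"rz":0,"fingers":0},{"tx":28,"ty":72,"tz":0,"rx":0,"ry":0,"rz":0,"fingers":0},{"tx":45,"ty":116,"tz":0,"rx":0,"ry":0,"rz":-0.02,"fingers":0},{"tx":60,"ty":156,"tz":0,"rx":0,"ry":0,"rz":-0.04,"fingers":0},{"tx":70,"ty":181,"tz":-20,"rx":0,"ry":0,"rz":-0.04,"fingers":0},{"tx":70,"ty":181,"tz":-20,"rx":0,"ry":0,"rz":-0.04,"fingers":0},{"tx":70,"ty":181,"tz":-20,"rx":0,"ry":0,"rz":-0.04,"fingers":0}]'
python3 - <<'E'
from h import *
d,im=cam("wrist"); cv2.imwrite("pics/w17.png",im[150:330,200:440].repeat(3,0).repeat(3,1))
o=ctrl.get_obs();R=cv2.Rodrigues(o["orientation"])[0];print(o["ee_pos"],o["ft_force"],np.degrees(np.arctan2(R[1,2],R[0,2])))
d2,im2=cam("side")
q=proj(d2,[[596.5,120,15]])[0];print(q);x0,y0=int(q[0])-40,int(q[1])-37;print(x0,y0)
cv2.imwrite("pics/s17.png",cv2.resize(im2[y0:y0+75,x0:x0+80],None,fx=8,fy=8,interpolation=cv2.INTER_CUBIC))
E
```

```text
t: 19.4
ee_pos: [595.5, 119.4, 97.0]
orientation: [-1.566, -0.148, 0.151]
ft_force: [0.0, 0.3, 0.2]
width: 87.4
[595.80180932 119.15622598  97.58005796] [ 0.50443947 -0.24928981 -0.26670693] 100.86631329575147
[312.52466838 260.40019393]
272 223
```

View pics/w17.png

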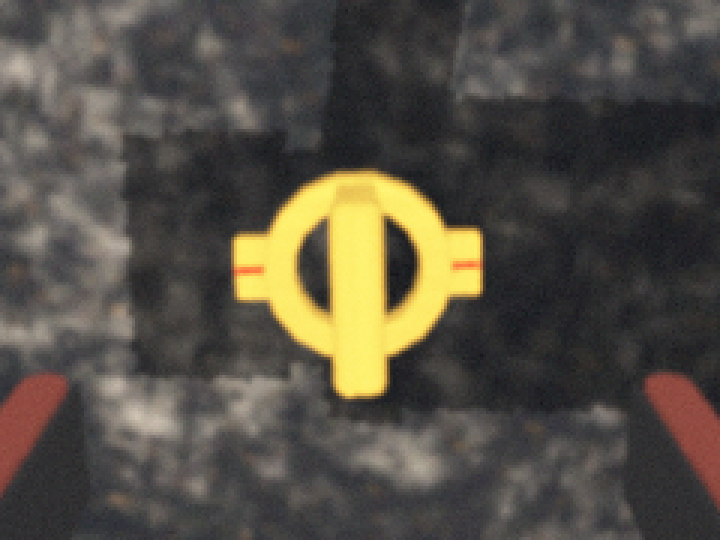

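View pics/s17.png

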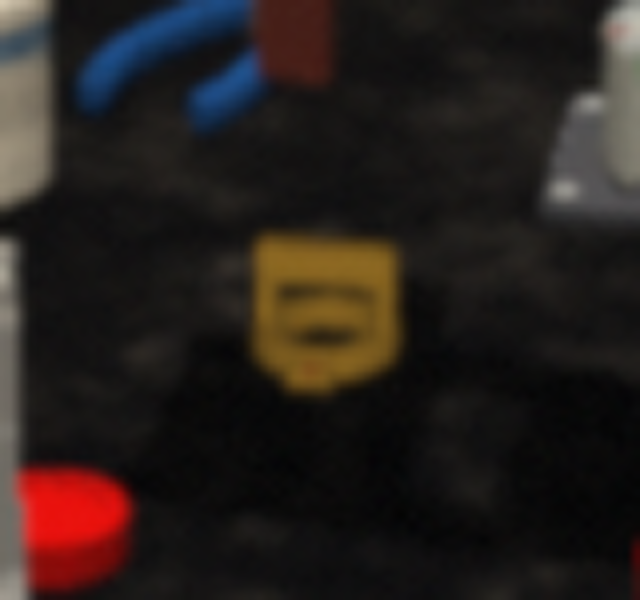

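Run:
```python
from h import *
d,im=cam("wrist")
c=lambda l:np.array(l)/3+[200,150]-.33
L=toplane(d,c([[248,270],[467,265]]),6,True)[:,:2];v=L[1]-L[0];print("lug mid",L.mean(0),np.degrees(np.arctan2(v[1],v[0])),np.linalg.norm(v))
B=toplane(d,c([[357,195],[360,395]]),38,True)[:,:2];v=B[1]-B[0];print("bar",B.mean(0),np.degrees(np.arctan2(v[1],v[0])),np.linalg.norm(v))
d2,im2=cam("side")
L=np.array([[309,372]])/8+[272,223]; print("side lug",L,proj(d2,[[596.5-5.9,120+30.4,3],[596.5,120,38]]))
print("bar side centre col",(254+400)/2/8+272)
print(ctrl.get_obs()["ee_pos"])
```

```text
lug mid [598.14520622 120.63480363] 102.1601003789411 55.35737606251575
bar [596.35899587 120.45282632] 11.684994335125753 46.90446370588281
side lug [[310.625 269.5  ]] [[310.04385462 269.60477064]
 [312.53294446 252.34774566]]
bar side centre col 312.875
[596.48395555 119.1322776   98.39600104]
```

```bash
python3 -m creep '[{"tx":0.3,"ty":0.1,"tz":-40,"rx":0,"ry":0,"rz":0.01,"fingers":0},{"tx":0.3,"ty":0.1,"tz":-75,"rx":0,"ry":0,"rz":0.01,"fingers":0},{"tx":0.3,"ty":0.1,"tz":-88,"rx":0,"ry":0,"rz":0.01,"fingers":0},{"tx":0.3,"ty":0.1,"tz":-88,"rx":0,"ry":0,"rz":0.01,"fingers":0},{"tx":0.3,"ty":0.1,"tz":-88,"rx":0,"ry":0,"rz":0.01,"fingers":120},{"tx":0.3,"ty":0.1,"tz":-88,"rx":0,"ry":0,"rz":0.01,"fingers":180},{"tx":0.3,"ty":0.1,"tz":-88,"rx":0,"ry":0,"rz":0.01,"fingers":180},{"tx":0.3,"ty":0.1,"tz":-88,"rx":0,"ry":0,"rz":0.01,"fingers":180},{"tx":0.3,"ty":0.1,"tz":-88,"rx":0,"ry":0,"rz":0.01,"fingers":180}]'
python3 - <<'E'
from h import *
d,im=cam("wrist"); cv2.imwrite("pics/w18.png",im)
d2,im2=cam("side")
x0,y0=272,223
cv2.imwrite("pics/s18.png",cv2.resize(im2[y0:y0+75,x0:x0+80],None,fx=8,fy=8,interpolation=cv2.INTER_CUBIC))
E
```

```text
t: 20.72
ee_pos: [596.8, 120.2, 10.1]
orientation: [-1.565, -0.157, 0.157]
ft_force: [-0.3, 0.1, -0.5]
width: 41.4
```

View pics/s18.png

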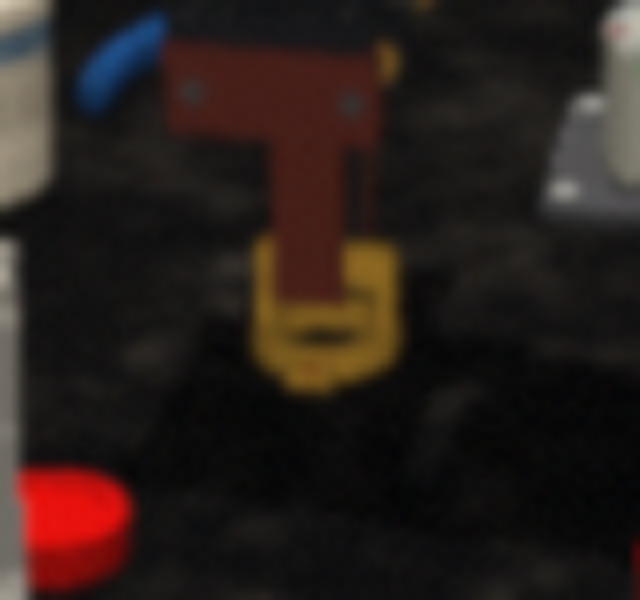

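View pics/w18.png

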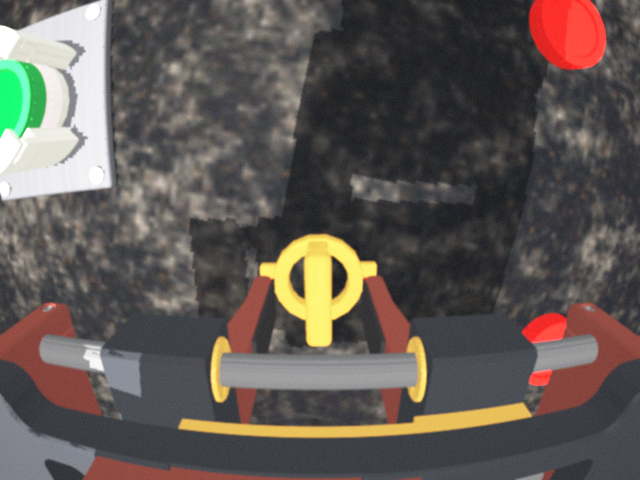

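Bar is well between the fingers and parallel to them; keep closing.

```bash
python3 -m creep '[{"tx":0,"ty":0,"tz":0,"rx":0,"ry":0,"rz":0,"fingers":255},{"tx":0,"ty":0,"tz":0,"rx":0,"ry":0,"rz":0,"fingers":255},{"tx":0,"ty":0,"tz":0,"rx":0,"ry":0,"rz":0,"fingers":255},{"tx":0,"ty":0,"tz":0,"rx":0,"ry":0,"rz":0,"fingers":255},{"tx":0,"ty":0,"tz":0,"rx":0,"ry":0,"rz":0,"fingers":255},{"tx":0,"ty":0,"tz":0,"rx":0,"ry":0,"rz":0,"fingers":255},{"tx":0,"ty":0,"tz":0,"rx":0,"ry":0,"rz":0,"fingers":255}]'
```

```text
t: 21.7
ee_pos: [596.7, 120.2, 9.9]
orientation: [-1.565, -0.157, 0.157]
ft_force: [-0.3, 0.5, 0.0]
width: 11.5
```

```bash
python3 -m creep '[{"tx":0,"ty":0,"tz":30,"rx":0,"ry":0,"rz":0,"fingers":255},{"tx":0,"ty":0,"tz":70,"rx":0,"ry":0,"rz":0,"fingers":255},{"tx":-5,"ty":-15,"tz":100,"rx":0,"ry":0,"rz":0,"fingers":255},{"tx":-20,"ty":-52,"tz":100,"rx":0,"ry":0,"rz":0.02,"fingers":255},{"tx":-38,"ty":-98,"tz":100,"rx":0,"ry":0,"rz":0.025,"fingers":255},{"tx":-55,"ty":-142,"tz":100,"rx":0,"ry":0,"rz":0.025,"fingers":255},{"tx":-67,"ty":-172,"tz":100,"rx":0,"ry":0,"rz":0.025,"fingers":255},{"tx":-70.3,"ty":-181.1,"tz":80,"rx":0,"ry":0,"rz":0.025,"fingers":255},{"tx":-70.3,"ty":-181.1,"tz":65,"rx":0,"ry":0,"rz":0.025,"fingers":255},{"tx":-70.3,"ty":-181.1,"tz":65,"rx":0,"ry":0,"rz":0.025,"fingers":255}]'
python3 - <<'E'
from h import *
d,im=cam("wrist"); cv2.imwrite("pics/w19.png",im)
d2,im2=cam("side")
x0,y0=320,180
cv2.imwrite("pics/s19.png",cv2.resize(im2[y0:y0+75,x0:x0+80],None,fx=8,fy=8,interpolation=cv2.INTER_CUBIC))
o=ctrl.get_obs();R=cv2.Rodrigues(o["orientation"])[0];print(o["ee_pos"],o["ft_force"],o["width"],np.degrees(np.arctan2(R[1,2],R[0,2])))
E
```

```text
t: 22.95
ee_pos: [525.7, -60.4, 73.9]
orientation: [-1.563, -0.175, 0.179]
ft_force: [0.5, -0.6, -0.6]
width: 11.9
[526.77432389 -60.29996321  74.9460239 ] [ 0.17057552  0.2900695  -1.20595904] 11.77578978326529 102.95343179669547
```

View pics/s19.png

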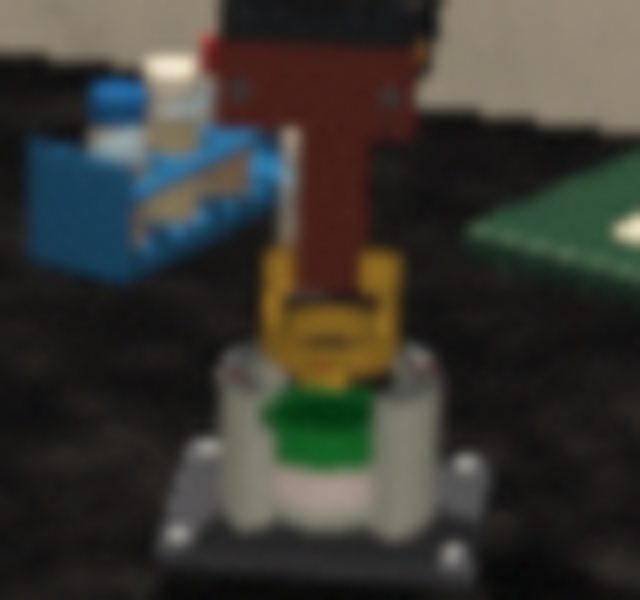

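View pics/w19.png

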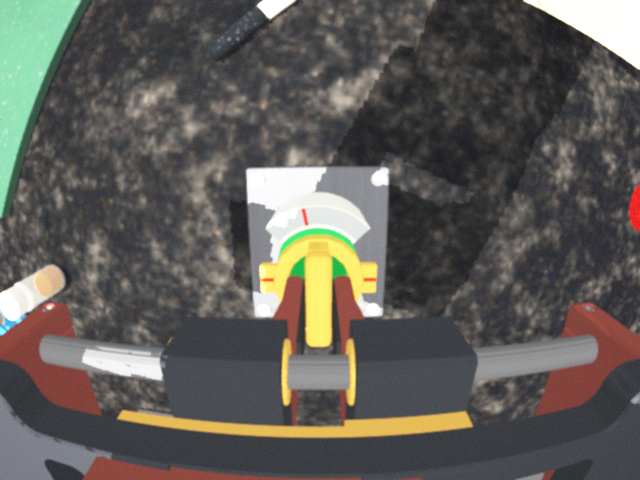

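```bash
python3 -m creep '[{"tx":0.4,"ty":0,"tz":0,"rx":0,"ry":0,"rz":0,"fingers":255},{"tx":0.4,"ty":0,"tz":-5,"rx":0,"ry":0,"rz":0,"fingers":255},{"tx":0.4,"ty":0,"tz":-10,"rx":0,"ry":0,"rz":0,"fingers":255},{"tx":0.4,"ty":0,"tz":-15,"rx":0,"ry":0,"rz":0,"fingers":255},{"tx":0.4,"ty":0,"tz":-18.5,"rx":0,"ry":0,"rz":0,"fingers":255},{"tx":0.4,"ty":0,"tz":-20,"rx":0,"ry":0,"rz":0,"fingers":255},{"tx":0.4,"ty":0,"tz":-20,"rx":0,"ry":0,"rz":0,"fingers":255},{"tx":0.4,"ty":0,"tz":-20,"rx":0,"ry":0,"rz":0,"fingers":255}]'
python3 - <<'E'
from h import *
d,im=cam("wrist"); cv2.imwrite("pics/w20.png",im)
d2,im2=cam("side")
x0,y0=320,180
cv2.imwrite("pics/s20.png",cv2.resize(im2[y0:y0+75,x0:x0+80],None,fx=8,fy=8,interpolation=cv2.INTER_CUBIC))
o=ctrl.get_obs();print(o["ee_pos"],o["ft_force"],o["moment"])
E
```

```text
t: 24.05
ee_pos: [527.0, -60.9, 55.1]
orientation: [-1.564, -0.177, 0.177]
ft_force: [-0.5, 0.2, -1.3]
width: 11.6
[526.9791827  -60.93539154  55.12526849] [-0.32903461  0.21344082 -0.81744366] [ 0.01949788 -0.01608185  0.01783596]
```

View pics/s20.png

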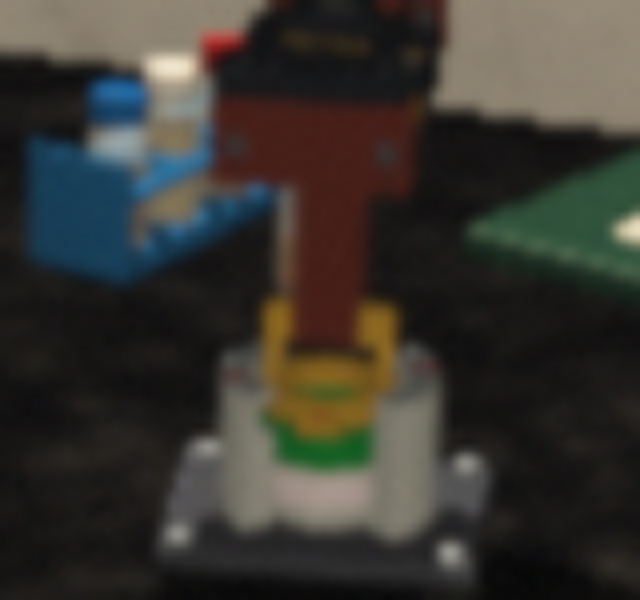

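View pics/w20.png

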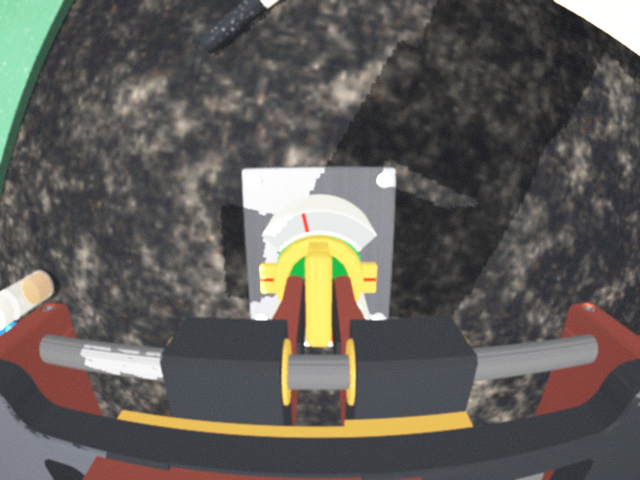

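```bash
python3 -m creep '[{"tx":0,"ty":0,"tz":-0.5,"rx":0,"ry":0,"rz":0,"fingers":255},{"tx":0,"ty":0,"tz":-1,"rx":0,"ry":0,"rz":0,"fingers":255},{"tx":0,"ty":0,"tz":-1,"rx":0,"ry":0,"rz":0,"fingers":255},{"tx":0,"ty":0,"tz":-1,"rx":0,"ry":0,"rz":0,"fingers":255}]'
```

```text
t: 24.65
ee_pos: [526.9, -60.9, 54.0]
orientation: [-1.564, -0.177, 0.177]
ft_force: [-0.4, -0.3, -0.9]
width: 11.4
```

```bash
python3 -m creep '[{"tx":0,"ty":0,"tz":-0.3,"rx":0,"ry":0,"rz":-0.08,"fingers":255},{"tx":0,"ty":0,"tz":-0.3,"rx":0,"ry":0,"rz":-0.16,"fingers":255},{"tx":0,"ty":0,"tz":-0.3,"rx":0,"ry":0,"rz":-0.26,"fingers":255},{"tx":0,"ty":0,"tz":-0.3,"rx":0,"ry":0,"rz":-0.36,"fingers":255},{"tx":0,"ty":0,"tz":-0.3,"rx":0,"ry":0,"rz":-0.46,"fingers":255},{"tx":0,"ty":0,"tz":-0.3,"rx":0,"ry":0,"rz":-0.56,"fingers":255},{"tx":0,"ty":0,"tz":-0.3,"rx":0,"ry":0,"rz":-0.66,"fingers":255},{"tx":0,"ty":0,"tz":-0.3,"rx":0,"ry":0,"rz":-0.66,"fingers":255}]'
python3 - <<'E'
from h import *
d,im=cam("wrist"); cv2.imwrite("pics/w21.png",im)
o=ctrl.get_obs();R=cv2.Rodrigues(o["orientation"])[0];print(o["ee_pos"],o["ft_force"],o["moment"],o["width"],np.degrees(np.arctan2(R[1,2],R[0,2])),o["qpos"])
E
```

```text
t: 25.65
ee_pos: [527.1, -60.9, 53.9]
orientation: [-1.544, 0.34, -0.341]
ft_force: [-0.8, 0.7, 1.1]
width: 11.5
[527.14285692 -60.93292852  53.8908477 ] [ 0.53842337 -0.47240817  2.19248725] [-0.08408909  0.01684779 -0.02396055] 11.689892661013845 65.20234000245824 [-1.37517375e-01  5.15987263e-01  1.92700616e+00  2.54599391e-05
  6.98070422e-01 -1.27553235e+00]
```

View pics/w21.png

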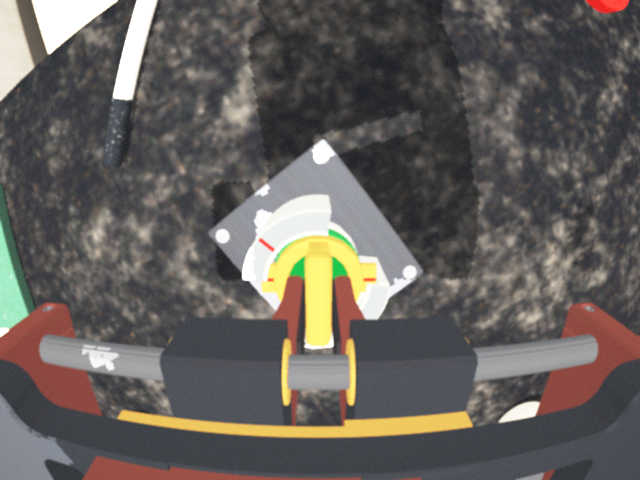

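```bash
python3 -m creep '[{"tx":0,"ty":0,"tz":0,"rx":0,"ry":0,"rz":-0.08,"fingers":255},{"tx":0,"ty":0,"tz":0,"rx":0,"ry":0,"rz":-0.16,"fingers":255},{"tx":0,"ty":0,"tz":0,"rx":0,"ry":0,"rz":-0.26,"fingers":255},{"tx":0,"ty":0,"tz":0,"rx":0,"ry":0,"rz":-0.36,"fingers":255},{"tx":0,"ty":0,"tz":0,"rx":0,"ry":0,"rz":-0.46,"fingers":255},{"tx":0,"ty":0,"tz":0,"rx":0,"ry":0,"rz":-0.54,"fingers":255},{"tx":0,"ty":0,"tz":0,"rx":0,"ry":0,"rz":-0.62,"fingers":255},{"tx":0,"ty":0,"tz":0,"rx":0,"ry":0,"rz":-0.66,"fingers":255},{"tx":0,"ty":0,"tz":0,"rx":0,"ry":0,"rz":-0.66,"fingers":255}]'
python3 - <<'E'
from h import *
d,im=cam("wrist"); cv2.imwrite("pics/w22.png",im)
d2,im2=cam("side")
x0,y0=320,180
cv2.imwrite("pics/s22.png",cv2.resize(im2[y0:y0+75,x0:x0+80],None,fx=8,fy=8,interpolation=cv2.INTER_CUBIC))
o=ctrl.get_obs();R=cv2.Rodrigues(o["orientation"])[0];print(o["ee_pos"],o["ft_force"],o["moment"],o["width"],np.degrees(np.arctan2(R[1,2],R[0,2])),o["qpos"][5])
E
```

```text
t: 26.82
ee_pos: [526.7, -60.9, 53.9]
orientation: [-1.398, 0.851, -0.85]
ft_force: [-1.5, -0.3, 5.1]
width: 11.6
[526.75564309 -60.86303416  53.87490905] [-1.47731104  0.90701915  5.25668377] [ 0.02542439  0.40474482 -0.02222448] 12.071964745095192 27.375540010684073 -0.6153069837589278
```

View pics/w22.png

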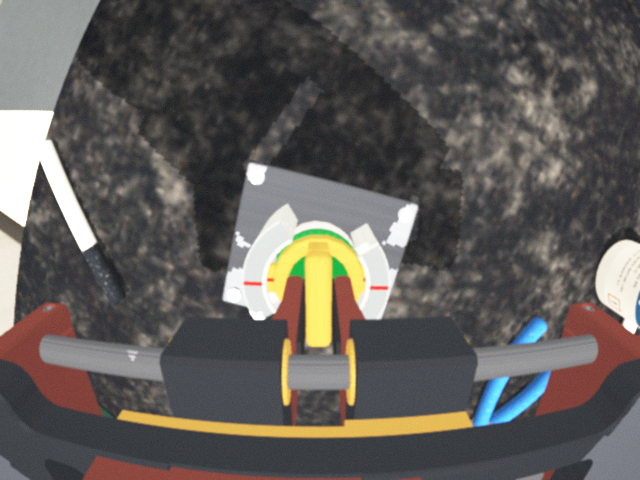

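View pics/s22.png

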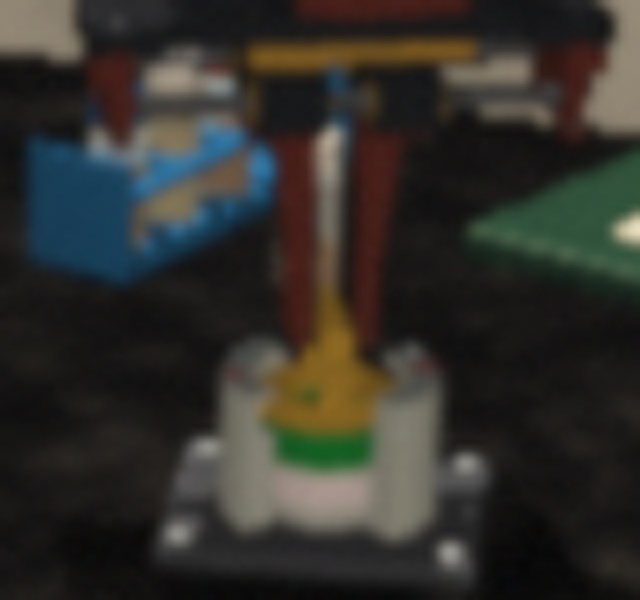

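```bash
python3 -m creep '[{"tx":0,"ty":0,"tz":0,"rx":0,"ry":0,"rz":-0.03,"fingers":255},{"tx":0,"ty":0,"tz":0,"rx":0,"ry":0,"rz":-0.05,"fingers":255},{"tx":0,"ty":0,"tz":0,"rx":0,"ry":0,"rz":-0.05,"fingers":255},{"tx":0,"ty":0,"tz":0,"rx":0,"ry":0,"rz":-0.05,"fingers":255}]'
python3 - <<'E'
from h import *
o=ctrl.get_obs();R=cv2.Rodrigues(o["orientation"])[0];print(o["ee_pos"],o["ft_force"],o["moment"],o["width"],np.degrees(np.arctan2(R[1,2],R[0,2])))
E
```

```text
t: 27.42
ee_pos: [526.8, -61.0, 53.9]
orientation: [-1.382, 0.888, -0.888]
ft_force: [-2.2, 0.5, 5.3]
width: 11.7
[526.76170466 -60.95179075  53.86601897] [-2.21492102  0.50478892  5.29962707] [-0.05861864  0.41584186  0.32946999] 11.729889101914424 24.5488677399719
```

```bash
python3 -m creep '[{"tx":0,"ty":0,"tz":0.2,"rx":0,"ry":0,"rz":0.01,"fingers":255},{"tx":0,"ty":0,"tz":0.2,"rx":0,"ry":0,"rz":0.01,"fingers":150},{"tx":0,"ty":0,"tz":0.2,"rx":0,"ry":0,"rz":0.01,"fingers":150},{"tx":0,"ty":0,"tz":0.2,"rx":0,"ry":0,"rz":0.01,"fingers":100},{"tx":0,"ty":0,"tz":0.2,"rx":0,"ry":0,"rz":0.01,"fingers":100},{"tx":0,"ty":0,"tz":10,"rx":0,"ry":0,"rz":0.01,"fingers":100},{"tx":0,"ty":0,"tz":40,"rx":0,"ry":0,"rz":0.01,"fingers":100},{"tx":0,"ty":0,"tz":80,"rx":0,"ry":0,"rz":0.01,"fingers":100},{"tx":0,"ty":0,"tz":100,"rx":0,"ry":0,"rz":0.01,"fingers":100},{"tx":0,"ty":0,"tz":100,"rx":0,"ry":0,"rz":0.01,"fingers":100}]'
python3 - <<'E'
from h import *
d,im=cam("wrist"); cv2.imwrite("pics/w23.png",im)
d2,im2=cam("side")
x0,y0=320,180
cv2.imwrite("pics/s23.png",cv2.resize(im2[y0:y0+75,x0:x0+80],None,fx=8,fy=8,interpolation=cv2.INTER_CUBIC))
o=ctrl.get_obs();print(o["ee_pos"],o["ft_force"],o["width"])
E
```

```text
t: 28.68
ee_pos: [528.2, -61.1, 155.8]
orientation: [-1.383, 0.879, -0.885]
ft_force: [0.5, 0.0, -0.3]
width: 53.6
[526.57073115 -60.86873662 153.49200393] [-0.27943078 -0.68713069 -0.08317323] 53.17018082014376
```

View pics/w23.png

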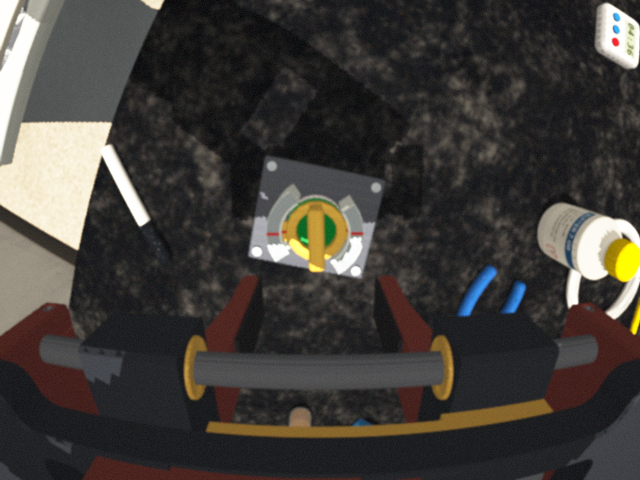

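View pics/s23.png

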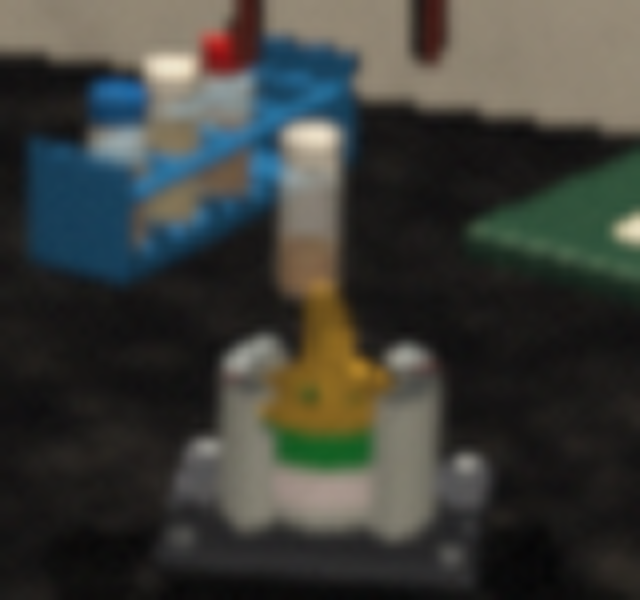

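```bash
python3 -m creep '[{"tx":0,"ty":0,"tz":0,"rx":0,"ry":0,"rz":0,"fingers":100},{"tx":0,"ty":0,"tz":0,"rx":0,"ry":0,"rz":0,"fingers":100}]'
python3 - <<'E'
from h import *
d,im=cam("wrist"); o=ctrl.get_obs(); print(o["t"],o["ft_force"])
print(ctrl.close_job())
E
```

```text
t: 29.02
ee_pos: [526.3, -60.8, 152.7]
orientation: [-1.385, 0.884, -0.881]
ft_force: [0.3, -0.1, 0.3]
width: 53.3
29.075 [-0.04113833 -0.26625295  0.07529179]
the job is handed in; nothing more can be done
None
```

The light-sensor optics are assembled: lens flat on the seat, green filter flat on the lens, and the brass ring on top, turned clockwise to its stop. I handed the job in at 29.1 s of the 72 s allowed, and no verdict is reported.

**Last checks:**
- **Ring rotation:** the tool had turned about 78.6° when I felt a firm stop (0.33 N m about the vertical axis). I eased the tool back about 0.01 rad before letting go.
- **Stack height:** at the stop, the ring's underside came out about 44 mm above the holder's underside, worked out from the grasp height.
- **Pictures after release:** the stack looks level, and the ring's lugs are hidden under the lips. The gripper is clear, about 100 mm above, with forces near zero.
- **Bystanders:** I did not touch any of them. Those visible in the final wrist and side pictures (bottle, timer, pliers, vial, marker) are upright and look undisturbed, but I did not measure them. The screwdriver is not in the final views.

**What disagreed:**
- **Fingertip position:** the fingertips sit roughly 11–13 mm behind the reported TCP, not 8 mm ahead of it. My first attempt on the lens therefore closed above it without touching it. I confirmed this in the side camera, went about 18 mm lower and gripped it.
- **Camera readings:** the three cameras disagreed with each other by 1–3 mm. I checked each part against the holder in the side and wrist pictures before lowering it.

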